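Put stacked drive parts back into their stock trays

ROBOT

A 6-joint arm with a two-finger parallel gripper is mounted at the origin on the work surface. World frame = base frame: x ahead of the robot, y to its left, z up, the work surface at z = 0. Lengths are in m, angles in rad, forces in N, time in s.
With the tool pointing down it reaches from about 0.325 to 0.9 m from the base axis. Payload 6.1 kg.
Tool frame: the origin (TCP) lies between the finger pads; the fingertips stand 14 mm ahead of it and the grasp point (between the pads) lies 5 mm behind it; y points along the fingers, z is the direction in which the jaws open and shut, and the axes are right-handed (so a half turn about y gives the same grasp; the last joint's range is limited). The gripper opens to 85 mm and grips with 20 to 120 N. Pads are 22 mm wide; open, the fingers measure 114 mm over their backs; the gripper's body (76 mm by 85 mm) begins 54 mm behind the grasp point. The pads swing forward as they close: fully open they stand 13 mm farther back than shut.
Start: joints at [-0.126, 0.22, 1.526, -0, 1.395, -0.126], TCP at [0.625, -0, 0.245] pointing down, gripper open.
Joint ranges: [-2.98, 2.98], [-0.91, 2.08], [0.09, 2.57], [-1.24, 4.39], [0.2, 2.65], [-2.68, 2.68]. Speed limits (rad/s): [2.57, 2.57, 3.01, 3.14, 3.14, 3.14].

INTERFACE

Orientations are given as a rotation vector (axis times angle).
In Python, from rig import ctrl gives the robot as it stands. The module is installed in compiled form; this text tells all that it offers.
- The arm moves only by the tool apply_moves, never from a script. Its argument "moves" is a list of rows, each a list of 7 numbers: the turn, a rotation vector about the tool's x, y, z in rad, then the shift along the tool's x, y, z in mm, then the closure in counts, from 0 (fully open) to 255 (shut). In form: [[wx, wy, wz, x, y, z, gripper], ...]. A call has 1 to 10 rows; each row is the pose to reach, as a shift and turn from the pose commanded when the call began, along the tool's axes at that moment; what a row does not reach only later rows make up. A row lasts 1/10 s, in which the tool goes at most 50 mm and 8.59 degrees, less where a joint would pass 70% of its speed; a pose out of reach is approached as far as the arm can. A call with a gripper value outside its range is refused whole. The fingers move at their own pace and stop on an object; "grip_force" is the grip in N (left out, the last holds). Time passes only in rows, so rows that repeat a pose let the fingers close. It gives the time, the measured TCP pose, the force and the opening at its end, in the units of the state.
- ctrl.get_obs(): the state, without advancing time (a new reading comes with each control period).
- ctrl.camera(name): name is "scene" or "side" or "wrist"; returns (picture, depth): 400x640x3 uint8, red, green, blue; 400x640 float32, m along the optical axis (not along the pixel's ray), 0 where there is no reading.
- ctrl.camera_params(name): a dict with "fx", "fy", "cx", "cy" (pixels), "k1" (the pictures are not rectified: a ray, as slopes to the right and down, at radius r is drawn at 1 + k1 r^2 times it, then the intrinsics apply), "xyz" and "orientation" of the camera in the world. Camera axes: x right, y down, z forward; pixel columns grow to the right and rows downward; lengths in m; the calibration is good to about 2 mm. A picture is of the moment at which its call begins: read the wrist's pose just before it. camera_params takes no time and is no camera call; for the wrist camera it gives the pose at the moment of the call.
- ctrl.finish_job(): hands the job in, once; it reports no verdict.
Trained networks look in the newest picture that a camera, given by its name, has taken for a name from the list of things; names that differ only in an ending like _2 or _b are one class to them, and where a whole thing is asked for, a point or a joint stands for the part that bears it (a point fixed in the world has none). Each returns a list of dicts, best first, with "score" (0 to 1); they miss things now and then, are a little off and sometimes report something else, mostly with a low value. They report only what shows in the picture. A call takes as long as a camera call.
- ctrl.look_for(camera, name): "bbox" ([left, top, width, height] in pixels, round what is visible of it).
- ctrl.masks_of(camera, name): "mask" (400x640 bool, what is visible of it) and "bbox" ([left, top, width, height] in pixels, round what is visible of it).
The state is a dict: "clock": time; "joints": joint angles; "joint_vel": joint speeds; "tau": joint torques, N m; "tool_pos": TCP position; "tool_rot": TCP orientation; "wrist_force": force on the tool from outside, world axes, zero at the start; "torque": the same for the moment, N m; "width": opening from 0.0 (shut) to 1.0 (fully open).
Only numpy, scipy, OpenCV 4.12 (cv2) and the standard library are available. Lean on these libraries where they do the work, as an engineer would, in place of code of your own. Each camera call takes 0.05 s, during which the arm holds its last target.

TASK

Five returned drive parts stand in two stacks on the parts counter. Take the stacks apart from the top and put each part back into the stock tray that already holds one of its kind: flat on the tray floor, boss or jaws up as it stands now, in the middle of the empty half nearer the robot. Set each part down gently, without dropping any or knocking any off a stack, and let go of them all.

Things in the scene. Friction and masses are not known exactly. Their poses are not given: they have to be found in the camera images.
- pulley_mid (a point): Returned V-belt pulley: dark cast, smooth round rim 78 mm across and 16 mm high with a V groove round its side, on it a central round boss 40 mm across with a bore (grip the boss, it stands 22 mm above the rim); 38 mm high in all, 0.45 kg. Point: on its axis, half-way up, 19 mm above the underside; z up. Bottom of its stack.
- flange_mid (a point): Returned square flange hub: grey plate 72 x 72 mm, 9 mm thick, with a bolt hole in each corner, on it a central round boss 42 mm across with a bore (grip the boss, it stands 29 mm above the plate); 38 mm high in all, 0.4 kg. Point: on its axis, half-way up, 19 mm above the underside; z up. Bottom of its stack.
- sprocket_mid (a point): Returned chain sprocket: steel plate 7 mm thick with 14 pointed teeth, 63 mm over the teeth, on it a central round boss 38 mm across with a bore (grip the boss, it stands 25 mm above the plate); 32 mm high in all, 0.25 kg. Point: on its axis, half-way up, 16 mm above the underside; z up. Second in its stack.
- coupling_mid (a point): Returned jaw-coupling half: aluminium round body 50 mm across and 20 mm high (grip the body), on it three square jaws 12 mm high, flush with its outside, one at +x and the others 120 degrees round; 32 mm high in all, 0.18 kg. Point: on its axis, half-way up, 16 mm above the underside; z up. Second in its stack.
- nut_mid (a point): Returned hexagon nut: plain steel, 36 mm across flats, 42 mm across corners, 22 mm high, 0.11 kg; two opposite flats face +x and -x, the other pairs lie 60 degrees round. Point: on its axis, half-way up, 11 mm above the underside; z up. Top of the taller stack (92 mm high); all parts rest loosely and coaxially on one another.
- pulley_place (a point): Middle of the empty near half of the V-belt pulley tray, on the tray floor, 2 mm above the counter. Fixed blue steel tray 200 mm long (x, away from the robot), 108 mm wide, lip 10 mm high and 2 mm thick all round; a V-belt pulley like the returned one is fixed in its far half, 100 mm from this point along +x.
- flange_place (a point): Middle of the empty near half of the square flange hub tray, on the tray floor, 2 mm above the counter. Fixed blue steel tray 200 mm long (x, away from the robot), 108 mm wide, lip 10 mm high and 2 mm thick all round; a square flange hub like the returned one is fixed in its far half, 100 mm from this point along +x.
- sprocket_place (a point): Middle of the empty near half of the chain sprocket tray, on the tray floor, 2 mm above the counter. Fixed blue steel tray 200 mm long (x, away from the robot), 108 mm wide, lip 10 mm high and 2 mm thick all round; a chain sprocket like the returned one is fixed in its far half, 100 mm from this point along +x.
- coupling_place (a point): Middle of the empty near half of the jaw-coupling half tray, on the tray floor, 2 mm above the counter. Fixed blue steel tray 200 mm long (x, away from the robot), 108 mm wide, lip 10 mm high and 2 mm thick all round; a jaw-coupling half like the returned one is fixed in its far half, 100 mm from this point along +x.
- nut_place (a point): Middle of the empty near half of the hexagon nut tray, on the tray floor, 2 mm above the counter. Fixed blue steel tray 200 mm long (x, away from the robot), 108 mm wide, lip 10 mm high and 2 mm thick all round; a hexagon nut like the returned one is fixed in its far half, 100 mm from this point along +x.

How it is judged:
By the outcome, as a careful person would: the job done as asked, in the order asked, and still so for the second after the job is handed in, with the robot touching nothing.
It also fails if it takes over 114 s, if anything falls off the work surface, if the arm or the gripper's body presses on something with over 40 N, if the wrist force passes 120 N, or if a joint passes its speed limit or range.

## Working session

There is one attempt and no reset: what is moved stays moved. The work goes in short steps, Python scripts to look and compute and a tool call to move; the robot and the scene stay as the last step left them, time stands still between calls to the robot, and variables do not carry over. Pictures are saved under pics/ and viewed, and the job is handed in when it is done.

Besides the shell and the picture viewer there is one more tool, called after "Emit:" by a JSON object that holds its "fn" and its "kwargs", one argument or row to a line. apply_moves: Moves the arm, as the interface text tells. Its arguments: {"type":"object","properties":{"moves":{"type":"array"},"grip_force":{"type":"number"}},"required":["moves"]}

```bash
mkdir -p pics; ls; python3 - <<'E'
from rig import ctrl
import cv2
o=ctrl.get_obs(); print(o)
for c in ("scene","side","wrist"):
    p,d=ctrl.camera(c); print(c,ctrl.camera_params(c))
    cv2.imwrite(f"pics/{c}0.png",p[:,:,::-1])
E
```

```text
pics
{'clock': 0.0, 'joints': array([-1.26095797e-01,  2.21211914e-01,  1.52761305e+00, -6.31161330e-06,
        1.39471994e+00, -1.26075206e-01]), 'joint_vel': array([-0.0006607 ,  0.00013609,  0.00145781,  0.00038057, -0.00092179,
        0.00033988]), 'tau': array([-5.06932320e-04, -4.96913910e+01, -3.89390445e+01, -4.46828235e-04,
        1.12446505e-02,  2.49123751e-06]), 'tool_pos': array([6.24415956e-01, 7.08340569e-05, 2.44207008e-01]), 'tool_rot': array([-1.21044071,  1.21075372, -1.20812097]), 'wrist_force': array([-0.09285083, -0.77023642, -0.95835931]), 'torque': array([-0.00915323, -0.00486963,  0.01329477]), 'width': 0.9979708851404387}
scene {'fx': 462.0460514462412, 'fy': 462.0460514462412, 'cx': 324.37801632944144, 'cy': 203.08223043417297, 'k1': 0.02677602752939357, 'xyz': array([ 1.12293328, -0.36062429,  0.9115793 ]), 'orientation': array([-2.18376959, -1.23000119,  0.43834991])}
side {'fx': 372.76154233257375, 'fy': 372.76154233257375, 'cx': 320.41366386186644, 'cy': 201.0484587038117, 'k1': 0.028922471828532196, 'xyz': array([0.1712602 , 0.53849986, 0.49208188]), 'orientation': array([-0.72411706,  2.43813036, -1.34830124])}
wrist {'fx': 347.93575939136997, 'fy': 347.93575939136997, 'cx': 313.8576013540156, 'cy': 204.02854003371598, 'k1': -0.07495600182655193, 'xyz': array([0.62489214, 0.0723824 , 0.37279887]), 'orientation': array([2.85000873e+00, 1.57162146e-03, 3.93291427e-04])}
```

View pics/scene0.png

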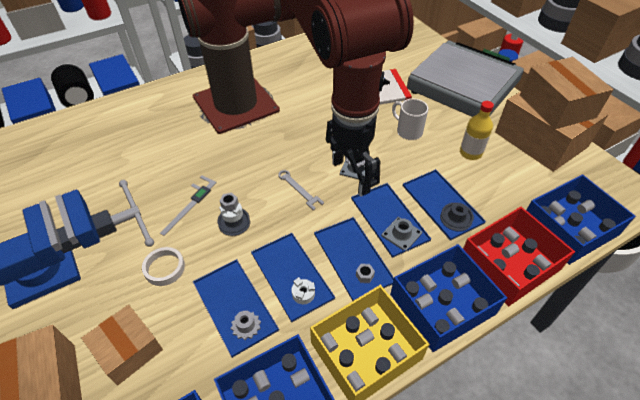

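View pics/side0.png

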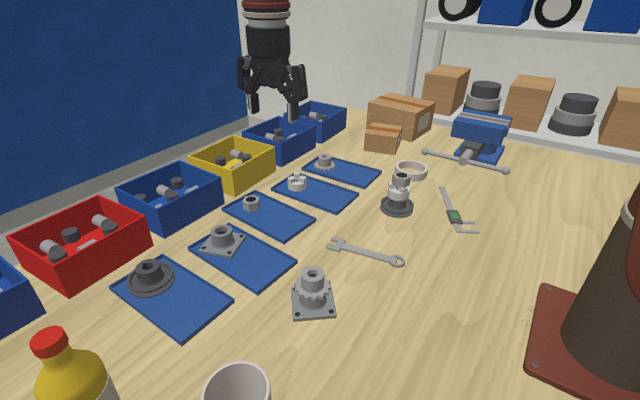

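View pics/wrist0.png

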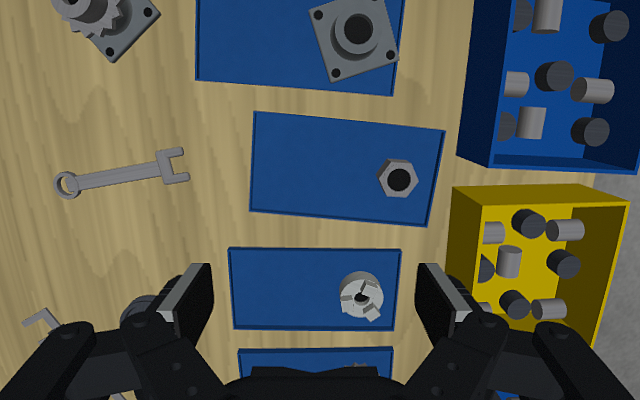

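```bash
python3 - <<'E'
from rig import ctrl
from scipy.spatial.transform import Rotation as R
print(R.from_rotvec(ctrl.get_obs()['tool_rot']).as_matrix().round(3))
for c in ("scene","side","wrist"):
    print(c)
    for n in "pulley flange sprocket coupling nut".split():
        for k in ("_mid","_place"):
            print(n+k,[( [round(float(v)) for v in r['bbox']],round(float(r['score']),2)) for r in ctrl.look_for(c,n+k)[:4]])
print(ctrl.get_obs()['clock'])
E
```

```text
[[-0.    -0.002  1.   ]
 [-1.     0.    -0.   ]
 [-0.    -1.    -0.002]]
scene
pulley_mid [([218, 211, 31, 25], 0.73)]
pulley_place [([402, 171, 82, 71], 0.59)]
flange_mid [([337, 162, 26, 17], 0.74)]
flange_place [([357, 180, 71, 79], 0.75)]
sprocket_mid [([346, 160, 20, 8], 0.36)]
sprocket_place [([188, 260, 93, 94], 0.94)]
coupling_mid []
coupling_place [([250, 235, 84, 87], 0.86)]
nut_mid [([219, 192, 19, 20], 0.64)]
nut_place [([314, 217, 78, 82], 0.9), ([337, 164, 26, 13], 0.75)]
side
pulley_mid [([383, 194, 32, 25], 0.96)]
pulley_place [([186, 223, 112, 70], 0.44)]
flange_mid [([291, 288, 46, 32], 0.68)]
flange_place [([187, 222, 108, 72], 0.83)]
sprocket_mid [([294, 263, 38, 37], 0.93)]
sprocket_place [([303, 156, 79, 33], 0.95)]
coupling_mid [([389, 183, 21, 19], 0.86)]
coupling_place [([272, 170, 86, 46], 0.57)]
nut_mid [([390, 173, 24, 15], 0.65)]
nut_place [([225, 191, 92, 54], 0.93)]
wrist
pulley_mid [([114, 289, 40, 35], 0.82)]
pulley_place []
flange_mid [([92, 0, 69, 58], 0.97)]
flange_place [([195, 0, 212, 96], 0.65), ([50, 0, 72, 43], 0.41)]
sprocket_mid [([52, 0, 69, 39], 0.95)]
sprocket_place [([240, 350, 156, 24], 0.67)]
coupling_mid []
coupling_place [([229, 246, 174, 86], 0.59)]
nut_mid []
nut_place [([249, 108, 196, 120], 0.78), ([118, 292, 36, 34], 0.24)]
1.65
```

```bash
cat > h.py <<'E'
import numpy as np, cv2
from scipy.spatial.transform import Rotation as R
from rig import ctrl
np.set_printoptions(precision=4,suppress=True)
def shot(c):
    P=ctrl.camera_params(c); p,d=ctrl.camera(c); return p,d,P
def cloud(d,P):
    v,u=np.mgrid[0:400,0:640]
    K=np.array([[P['fx'],0,P['cx']],[0,P['fy'],P['cy']],[0,0,1.]])
    n=cv2.undistortPoints(np.stack([u.ravel(),v.ravel()],1).astype(np.float64)[:,None],K,np.array([P['k1'],0,0,0.]))[:,0]
    z=d.ravel().astype(float)
    X=np.c_[n[:,0]*z,n[:,1]*z,z]
    W=R.from_rotvec(P['orientation']).apply(X)+P['xyz']
    W[z<=0]=np.nan
    return W.reshape(400,640,3)
def proj(W,P):
    K=np.array([[P['fx'],0,P['cx']],[0,P['fy'],P['cy']],[0,0,1.]])
    Rm=R.from_rotvec(P['orientation']).as_matrix()
    X=(np.atleast_2d(W)-P['xyz'])@Rm
    return cv2.projectPoints(X,np.zeros(3),np.zeros(3),K,np.array([P['k1'],0,0,0.]))[0][:,0]
E
python3 - <<'E'
from h import *
S={}
for c in ("scene","side","wrist"):
    p,d,P=shot(c); W=cloud(d,P); S[c]=(p,W)
    np.savez(f"{c}0.npz",p=p,d=d,W=W)
    hsv=cv2.cvtColor(p,cv2.COLOR_RGB2HSV)
    cnt=(hsv[...,1]<130)&(hsv[...,2]>120)&(np.abs(W[...,2])<.01)&(W[...,0]>.3)&(W[...,0]<.8)&(abs(W[...,1])<.4)
    print(c,'counter z',np.nanmedian(W[cnt][:,2]),cnt.sum())
    blue=(hsv[...,0]>100)&(hsv[...,0]<125)&(hsv[...,1]>120)&(W[...,2]<.02)&(W[...,2]>-.01)&(W[...,0]<.95)&(W[...,0]>.35)
    blue=cv2.morphologyEx(blue.astype(np.uint8),cv2.MORPH_OPEN,np.ones((3,3)))
    n,l,st,_=cv2.connectedComponentsWithStats(blue.astype(np.uint8))
    for i in range(1,n):
        if st[i,4]<400: continue
        q=W[l==i]; r=cv2.minAreaRect((q[:,:2]*1000).astype(np.float32))
        print(c,st[i],[round(x,1) for x in (*r[0],*r[1],r[2])], 'z',np.nanmedian(q[:,2]).round(4))
E
```

```text
scene counter z -0.0012401435151607743 28733
scene [ 404  171   63   68 1714] [640.3, 283.4, 110.8, 201.8, 87.0] z 0.0008
scene [ 352  184   70   72 1827] [609.6, 139.2, 111.2, 201.3, 86.0] z 0.0008
scene [564 209  42  27 532] [876.9, 534.2, 102.7, 63.6, 86.6] z 0.0031
scene [ 315  218   78   81 3025] [657.8, 1.3, 109.0, 202.4, 84.8] z 0.0007
scene [ 253  234   81   87 3164] [625.6, -144.6, 107.3, 201.8, 89.4] z 0.0008
scene [ 194  261   84   95 3576] [628.2, -284.8, 202.1, 106.2, 1.4] z 0.0011
scene [ 422  267   63   58 1489] [854.5, 112.0, 124.5, 132.3, 21.2] z 0.003
scene [ 244  349   82   51 1803] [838.6, -282.8, 132.9, 109.3, 88.0] z 0.0035
side counter z -0.0010085511780276724 41079
side [ 302  158   78   30 1048] [624.6, -284.5, 199.9, 114.1, 1.5] z 0.0003
side [ 271  177   86   37 1448] [621.4, -142.5, 111.3, 201.5, 89.6] z 0.0004
side [ 222  191   92   51 2088] [654.3, 1.8, 110.0, 201.7, 84.3] z 0.0006
side [149 199  75  38 493] [780.3, 111.6, 173.2, 49.2, 71.4] z 0.0113
side [ 189  234  107   59 2607] [606.6, 141.6, 109.2, 201.1, 85.4] z 0.0009
side [ 111  256  122   87 4068] [636.6, 285.5, 108.8, 200.5, 87.4] z 0.0017
wrist counter z -0.00035532417510347747 83337
wrist [  194     0   202    96 11819] [607.8, 127.6, 85.2, 200.1, 85.5] z 0.0017
wrist [383   0  21  46 551] [706.7, 148.7, 16.9, 44.9, 15.1] z 0.0022
wrist [ 455    0   26  157 1148] [780.8, 94.0, 153.8, 3.0, 88.3] z 0.0107
wrist [ 493    0  127  160 9293] [874.0, 98.9, 163.6, 109.6, 88.1] z 0.0042
wrist [  249   111   195   116 17172] [657.4, -0.4, 107.8, 200.0, 84.6] z 0.002
wrist [  227   247   174    84 11956] [624.8, -145.7, 110.2, 199.4, 89.6] z 0.002
wrist [ 237  346  156   31 3348] [626.8, -256.1, 199.2, 53.6, 0.2] z 0.0023
```

```bash
python3 - <<'E'
from h import *
for c in ("scene","side","wrist"):
    f=np.load(c+"0.npz"); W=f['W'];p=f['p']
    for nm,bb in (("A",(.40,.56,.03,.25)),("B",(.35,.56,-.28,-.08))):
        m=(W[...,0]>bb[0])&(W[...,0]<bb[1])&(W[...,1]>bb[2])&(W[...,1]<bb[3])
        for lo,hi in ((.005,.014),(.012,.018),(.03,.042),(.042,.055),(.06,.074),(.074,.086),(.086,.096)):
            q=W[m&(W[...,2]>lo)&(W[...,2]<hi)]*1000
            if len(q)>8:
                q=q[(abs(q-np.median(q,0))[:,:2]<50).all(1)]
                (cx,cy),r=cv2.minEnclosingCircle(q[:,:2].astype(np.float32))
                rr=cv2.minAreaRect(q[:,:2].astype(np.float32))
                print(c,nm,lo,hi,len(q),'circ',round(cx,1),round(cy,1),round(r,1),'rect',[round(x,1) for x in (*rr[0],*rr[1],rr[2])],'z',q[:,2].mean().round(1))
p=np.load("side0.npz")['p']
a=cv2.resize(p[250:330,270:360],None,fx=5,fy=5,interpolation=cv2.INTER_CUBIC);b=cv2.resize(p[160:240,360:440],None,fx=5,fy=5,interpolation=cv2.INTER_CUBIC)
cv2.imwrite("pics/zoom.png",np.hstack([b,a[:,:400]])[...,::-1])
E
```

```text
scene A 0.005 0.014 142 circ 440.8 131.5 43.3 rect [432.9, 134.3, 64.4, 77.8, 1.9] z 7.9
scene A 0.03 0.042 26 circ 427.8 155.5 27.0 rect [433.8, 148.9, 53.7, 26.0, 41.6] z 40.0
scene A 0.042 0.055 31 circ 430.1 154.3 26.4 rect [435.2, 149.6, 51.9, 23.0, 47.8] z 43.7
scene B 0.005 0.014 243 circ 422.9 -193.6 39.4 rect [431.0, -194.5, 76.6, 62.1, 82.7] z 10.6
scene B 0.012 0.018 178 circ 423.2 -193.9 39.3 rect [429.1, -195.4, 76.2, 65.8, 75.9] z 14.5
scene B 0.03 0.042 36 circ 425.9 -193.8 24.9 rect [436.1, -195.4, 49.6, 24.0, 81.0] z 38.0
scene B 0.042 0.055 85 circ 428.1 -194.4 24.2 rect [436.2, -193.4, 28.1, 47.5, 6.1] z 49.3
scene B 0.06 0.074 83 circ 429.2 -197.0 23.3 rect [434.0, -198.7, 45.0, 27.3, 74.7] z 67.7
scene B 0.074 0.086 60 circ 422.4 -194.4 20.1 rect [431.3, -196.9, 40.3, 19.1, 74.0] z 79.6
scene B 0.086 0.096 184 circ 422.8 -193.2 20.7 rect [422.4, -194.1, 40.1, 35.6, 8.2] z 90.5
side A 0.005 0.014 489 circ 428.5 170.7 43.5 rect [425.5, 179.3, 73.4, 66.4, 18.0] z 8.4
side A 0.012 0.018 65 circ 416.5 171.2 19.4 rect [412.6, 176.8, 38.8, 15.9, 35.1] z 15.0
side A 0.03
[... 832 characters left out ...]
17.2 -191.7 20.9 rect [416.8, -191.6, 36.7, 37.6, 39.2] z 89.9
wrist A 0.005 0.014 1807 circ 437.2 145.3 38.0 rect [436.9, 145.9, 72.4, 32.4, 39.2] z 8.6
wrist A 0.012 0.018 127 circ 432.4 154.2 18.4 rect [435.8, 151.5, 36.8, 11.2, 50.7] z 14.4
wrist A 0.03 0.042 130 circ 429.9 149.6 28.0 rect [433.7, 142.1, 56.0, 16.9, 26.8] z 39.6
wrist A 0.042 0.055 997 circ 427.0 154.0 28.0 rect [429.8, 144.7, 56.0, 26.6, 16.5] z 45.4
wrist A 0.06 0.074 698 circ 424.3 156.1 18.8 rect [423.9, 150.9, 16.3, 37.4, 85.4] z 67.7
wrist B 0.005 0.014 253 circ 542.0 -162.1 41.3 rect [529.1, -167.8, 31.6, 82.5, 23.8] z 8.7
wrist B 0.012 0.018 204 circ 406.8 -174.2 28.8 rect [403.1, -169.0, 57.6, 13.7, 35.3] z 15.2
```

View pics/zoom.png

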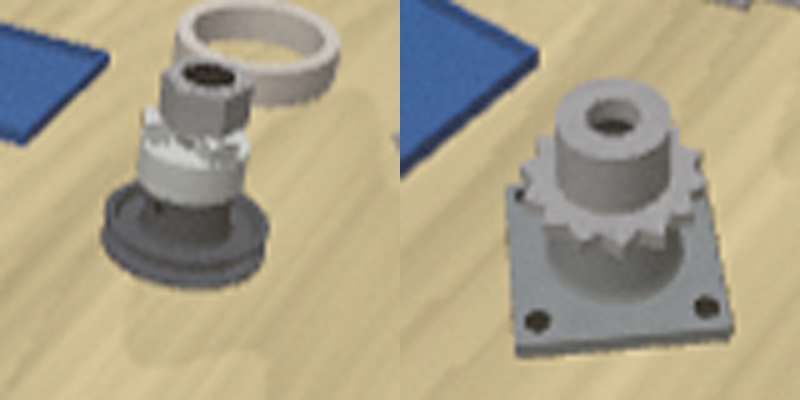

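Emit:
{"fn": "apply_moves", "kwargs": {
  "moves": [
    [0,0,0,180,10,-205,0],
    [0,0,0,180,10,-205,0],
    [0,0,0,180,10,-205,0],
    [0,0,0,180,10,-205,0],
    [0,0,0,180,10,-205,0],
    [0,0,0,180,10,-205,0],
    [0,0,0,180,10,-205,0],
    [0,0,0,180,10,-205,0],
    [0,0,0,180,10,-205,0]
  ],
  "grip_force": 40
}}

```text
clock: 2.7
tool_pos: [0.4208, -0.1795, 0.2355]
tool_rot: [-1.209, 1.208, -1.209]
wrist_force: [-0.1, 0.1, -0.3]
width: 1.003
```

```bash
cat >> h.py <<'E'
def layer(W,ctr,lo,hi,rad=.06):
    m=(np.hypot(W[...,0]-ctr[0],W[...,1]-ctr[1])<rad)&(W[...,2]>lo)&(W[...,2]<hi)
    q=W[m]*1000
    if len(q)<8: return None
    (cx,cy),r=cv2.minEnclosingCircle(q[:,:2].astype(np.float32))
    rr=cv2.minAreaRect(q[:,:2].astype(np.float32))
    return len(q),'circ',round(cx,1),round(cy,1),round(r,1),'rect',[round(x,1) for x in (*rr[0],*rr[1],rr[2])],'z',np.median(q[:,2]).round(1)
def st():
    o=ctrl.get_obs(); print('t',o['clock'],'pos',o['tool_pos']*1000,'w',o['width'],'F',o['wrist_force']); print(R.from_rotvec(o['tool_rot']).as_matrix())
E
python3 - <<'E'
from h import *
st()
p,d,P=shot("wrist");W=cloud(d,P);np.savez("w1.npz",p=p,d=d,W=W);cv2.imwrite("pics/w1.png",p[...,::-1])
for lo,hi in ((.01,.02),(.03,.045),(.045,.06),(.063,.075),(.084,.098)): print(lo,layer(W,(.42,-.192),lo,hi))
E
```

```text
t 2.7 pos [ 420.7582 -179.5303  235.5303] w 1.0032166995967846 F [-0.1354  0.1293 -0.2938]
[[ 0.0007  0.0007  1.    ]
 [-1.      0.0001  0.0007]
 [-0.0001 -1.      0.0007]]
0.01 (1842, 'circ', 420.8, -196.2, 39.2, 'rect', [421.4, -191.7, 69.1, 77.4, 84.7], 'z', np.float64(14.1))
0.03 (70, 'circ', 420.8, -186.0, 22.9, 'rect', [419.9, -178.5, 45.8, 15.0, 6.7], 'z', np.float64(41.5))
0.045 (548, 'circ', 422.2, -195.7, 25.2, 'rect', [423.2, -190.1, 38.3, 49.7, 77.8], 'z', np.float64(57.7))
0.063 (320, 'circ', 422.7, -188.9, 24.3, 'rect', [422.8, -185.0, 18.7, 48.4, 89.3], 'z', np.float64(69.8))
0.084 (1675, 'circ', 419.9, -195.6, 20.6, 'rect', [419.9, -195.6, 40.8, 36.0, 74.5], 'z', np.float64(92.2))
```

View pics/w1.png

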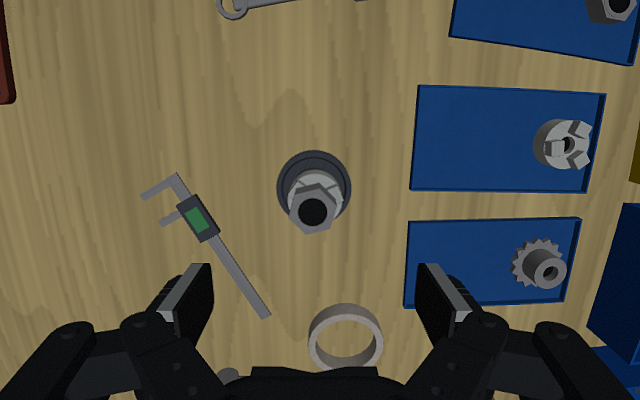

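Emit:
{"fn": "apply_moves", "kwargs": {
  "moves": [
    [0,0.27,0,16,60,-1,0],
    [0,0.27,0,16,60,-1,0],
    [0,0.27,0,16,110,-1,0],
    [0,0.27,0,16,130,-1,0],
    [0,0.27,0,16,147,-1,0],
    [0,0.27,0,16,147,-1,0],
    [0,0.27,0,16,147,-1,120],
    [0,0.27,0,16,147,-1,120],
    [0,0.27,0,16,147,-1,120]
  ],
  "grip_force": 40
}}

```text
clock: 3.65
tool_pos: [0.42, -0.1964, 0.0896]
tool_rot: [-1.069, 1.403, -1.407]
wrist_force: [-0.7, -0.2, 0.9]
width: 0.535
```

```bash
python3 - <<'E'
from h import *
st()
for c in ("wrist","side"):
    p,d,P=shot(c);cv2.imwrite(f"pics/{c}2.png",p[...,::-1])
cv2.imwrite("pics/side2.png",cv2.resize(p[130:240,340:460],None,fx=5,fy=5)[...,::-1])
E
```

```text
t 3.65 pos [ 420.024  -196.3979   89.6156] w 0.5353695200625772 F [-0.7292 -0.1696  0.8638]
[[-0.2663  0.002   0.9639]
 [-0.9639 -0.0013 -0.2663]
 [ 0.0008 -1.      0.0023]]
```

View pics/side2.png

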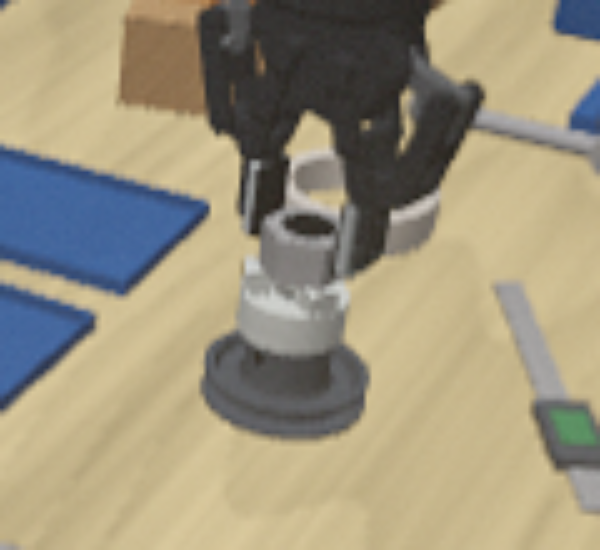

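View pics/wrist2.png

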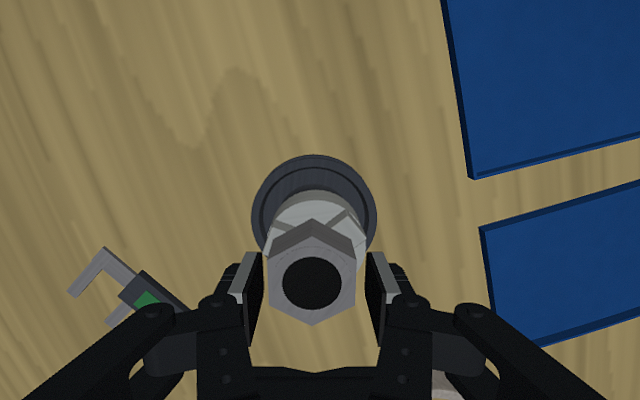

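Emit:
{"fn": "apply_moves", "kwargs": {
  "moves": [
    [0,0,0,0,0,0,255],
    [0,0,0,0,0,0,255],
    [0,0,0,0,0,0,255],
    [0,0,0,0,-4,0,255],
    [0,0,0,0,-15,0,255],
    [0,0,0,0,-30,0,255]
  ]
}}

```text
clock: 4.35
tool_pos: [0.4183, -0.1956, 0.1183]
tool_rot: [-1.07, 1.407, -1.404]
wrist_force: [0.7, -0.7, -1.1]
width: 0.41
```

```bash
python3 - <<'E'
from h import *
st()
p,d,P=shot("side")
cv2.imwrite("pics/side3.png",cv2.resize(p[130:240,340:460],None,fx=5,fy=5)[...,::-1])
p,d,P=shot("wrist");cv2.imwrite(f"pics/wrist3.png",p[...,::-1])
W=cloud(d,P)
for lo,hi in ((.01,.02),(.045,.06),(.063,.075)): print(lo,layer(W,(.42,-.195),lo,hi,.045))
E
```

```text
t 4.35 pos [ 418.3041 -195.5595  118.3241] w 0.40962733614432467 F [ 0.7414 -0.659  -1.1173]
[[-0.2668 -0.0016  0.9637]
 [-0.9637  0.0011 -0.2668]
 [-0.0007 -1.     -0.0019]]
0.01 (3704, 'circ', 420.8, -196.0, 39.1, 'rect', [422.6, -188.7, 63.3, 78.0, 76.2], 'z', np.float64(13.9))
0.045 (1957, 'circ', 422.0, -195.2, 24.9, 'rect', [424.3, -187.4, 33.6, 49.0, 73.6], 'z', np.float64(57.5))
0.063 (1370, 'circ', 422.6, -189.0, 24.5, 'rect', [422.8, -186.4, 18.7, 49.0, 83.9], 'z', np.float64(69.6))
```

View pics/side3.png

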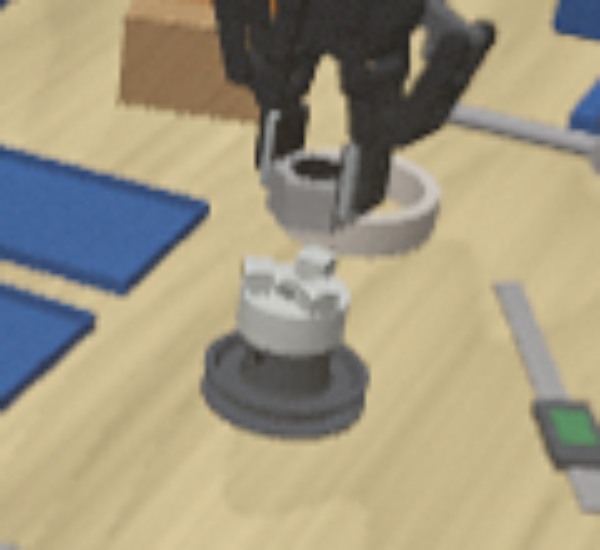

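View pics/wrist3.png

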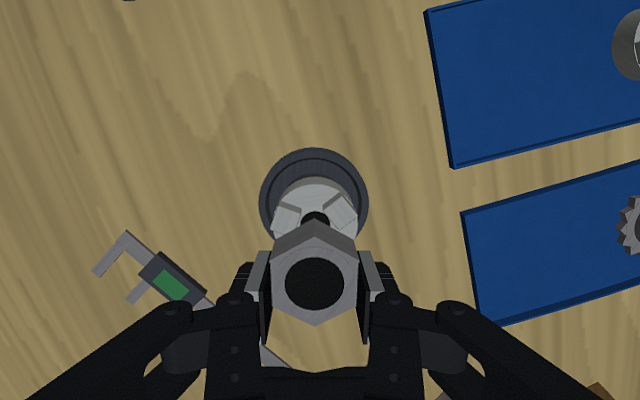

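```bash
cat >> h.py <<'E'
import json
def rowto(cur,tgt):
    """cur,tgt: x,y,z mm, yaw deg of jaw dir. -> row in tool axes"""
    def Rm(yaw): return R.from_euler('z',yaw,degrees=True)*R.from_matrix([[0,0,1],[-1,0,0],[0,-1,0]])
    a,b=Rm(cur[3]),Rm(tgt[3])
    return np.r_[(a.inv()*b).as_rotvec(), a.inv().apply(np.array(tgt[:3])-np.array(cur[:3]))].round(3)
def trays(p,W):
    hsv=cv2.cvtColor(p,cv2.COLOR_RGB2HSV)
    blue=(hsv[...,0]>100)&(hsv[...,0]<125)&(hsv[...,1]>120)&(W[...,2]<.02)&(W[...,2]>-.01)&(W[...,0]<.95)&(W[...,0]>.35)
    blue=cv2.morphologyEx(blue.astype(np.uint8),cv2.MORPH_OPEN,np.ones((3,3)))
    n,l,s,_=cv2.connectedComponentsWithStats(blue)
    for i in range(1,n):
        if s[i,4]<400: continue
        q=W[l==i]; r=cv2.minAreaRect((q[:,:2]*1000).astype(np.float32))
        c,(w,h),a=r
        if w<h: a-=90
        while a>90:a-=180
        a2=np.deg2rad(a)
        print(s[i,:4],[round(x,1) for x in (*c,w,h)],'yaw',round(a,1),'place',round(c[0]-50*np.cos(a2),1),round(c[1]-50*np.sin(a2),1))
E
python3 - <<'E'
from h import *
for f in("wrist0","w1"):
    d=np.load(f+".npz"); trays(d['p'],d['W'])
print(rowto((419,-195.8,118,-15.5),(607.6,4.3,150,-15.5)))
E
```

```text
[194   0 202  96] [607.8, 127.6, 85.2, 200.1] yaw -4.5 place 557.9 131.5
[383   0  21  46] [706.7, 148.7, 16.9, 44.9] yaw -74.9 place 693.7 197.0
[455   0  26 157] [780.8, 94.0, 153.8, 3.0] yaw 88.3 place 779.4 44.0
[493   0 127 160] [874.0, 98.9, 163.6, 109.6] yaw 88.1 place 872.4 49.0
[249 111 195 116] [657.4, -0.4, 107.8, 200.0] yaw -5.4 place 607.6 4.3
[227 247 174  84] [624.8, -145.7, 110.2, 199.4] yaw -0.4 place 574.8 -145.3
[237 346 156  31] [626.8, -256.1, 199.2, 53.6] yaw 0.2 place 576.8 -256.3
[449   0 191  66] [653.9, -30.9, 61.0, 202.7] yaw -1.3 place 603.9 -29.8
[409  85 197 109] [624.6, -145.7, 107.7, 201.9] yaw -0.6 place 574.6 -145.2
[587 203  53 131] [781.0, -297.3, 170.9, 21.4] yaw 82.7 place 774.6 -346.9
[403 217 179  92] [631.4, -286.1, 210.0, 109.5] yaw 1.4 place 581.4 -287.3
[   0.       0.       0.    -243.224  -32.     128.266]
```

Emit:
{"fn": "apply_moves", "kwargs": {
  "moves": [
    [0,0,0,-40,-32,20,255],
    [0,0,0,-243,-32,128,255],
    [0,0,0,-243,-32,128,255],
    [0,0,0,-243,-32,128,255],
    [0,0,0,-243,-32,128,255],
    [0,0,0,-243,-32,128,255],
    [0,0,0,-243,-32,128,255],
    [0,0,0,-243,10,128,255],
    [0,0,0,-243,50,128,255],
    [0,0,0,-243,78,128,255]
  ]
}}

```text
clock: 5.45
tool_pos: [0.6049, 0.0039, 0.0371]
tool_rot: [-1.072, 1.408, -1.404]
wrist_force: [-0.7, -1.5, -0.9]
width: 0.412
```

Emit:
{"fn": "apply_moves", "kwargs": {
  "moves": [
    [0,0,0,0,8,0,255],
    [0,0,0,0,14,0,255],
    [0,0,0,0,18,0,255],
    [0,0,0,0,19,0,255],
    [0,0,0,0,19,0,255]
  ]
}}

```text
clock: 5.95
tool_pos: [0.6082, 0.0038, 0.0227]
tool_rot: [-1.067, 1.403, -1.406]
wrist_force: [0.4, -0.1, -0.6]
width: 0.414
```

```bash
python3 - <<'E'
from h import *
st()
p,d,P=shot("side")
cv2.imwrite("pics/side4.png",cv2.resize(p[140:260,190:330],None,fx=5,fy=5)[...,::-1])
p,d,P=shot("wrist");cv2.imwrite(f"pics/wrist4.png",p[...,::-1]); W=cloud(d,P); trays(p,W)
print(layer(W,(.607,.004),.018,.03,.025))
E
```

```text
t 5.95 pos [608.219    3.8385  22.7087] w 0.4135355526736246 F [ 0.4221 -0.0578 -0.5961]
[[-0.2668  0.0023  0.9638]
 [-0.9638 -0.0003 -0.2668]
 [-0.0003 -1.      0.0023]]
[  0   0 501 140] [606.6, 113.6, 58.8, 201.5] yaw -5.1 place 556.8 118.0
[171  92 467 241] [657.3, -0.8, 109.3, 201.0] yaw -5.4 place 607.5 3.9
[259 308 111  60] [596.9, -33.8, 31.8, 57.3] yaw -8.8 place 547.5 -26.2
(6911, 'circ', 607.4, 6.2, 24.3, 'rect', [609.9, 4.5, 44.2, 38.5, 9.6], 'z', np.float64(25.5))
```

View pics/side4.png

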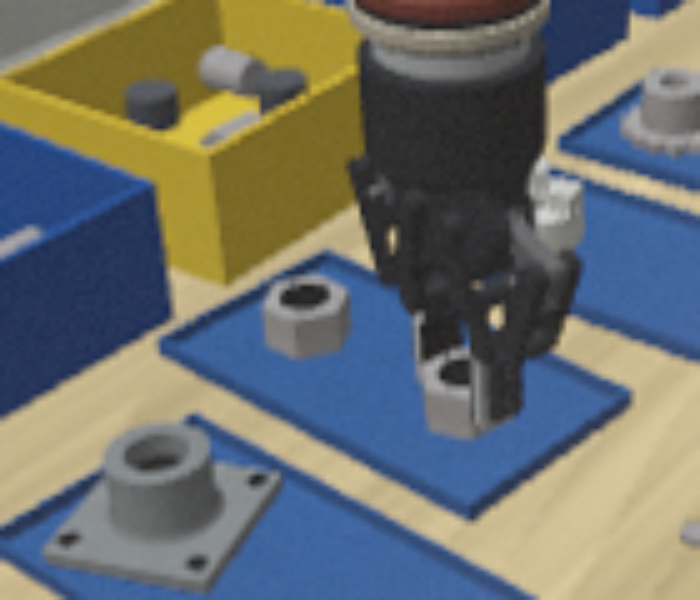

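View pics/wrist4.png

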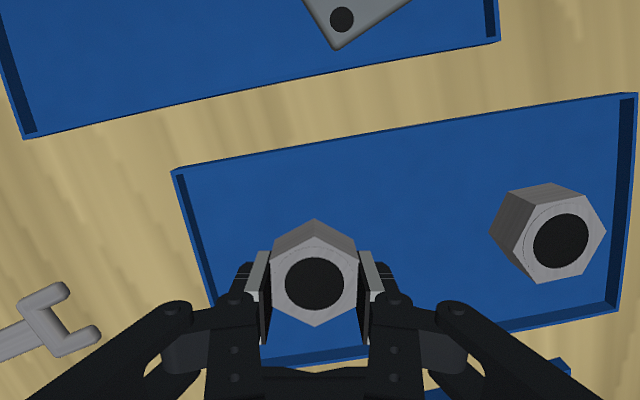

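Emit:
{"fn": "apply_moves", "kwargs": {
  "moves": [
    [0,0,0,0,0.7,0,255],
    [0,0,0,0,1.2,0,255],
    [0,0,0,0,1.2,0,255]
  ]
}}

```text
clock: 6.35
tool_pos: [0.6078, 0.004, 0.0213]
tool_rot: [-1.068, 1.404, -1.406]
wrist_force: [-2.5, 0.6, 5.1]
width: 0.409
```

Emit:
{"fn": "apply_moves", "kwargs": {
  "moves": [
    [0,0,0,0,0,0,125],
    [0,0,0,0,0,0,100],
    [0,0,0,0,0,0,80],
    [0,0,0,0,0,0,80],
    [0,0,0,0,-15,0,80],
    [0,0,0,0,-50,0,40],
    [0,0,0,0,-110,0,0],
    [0,0,0,0,-130,0,0]
  ]
}}

```text
clock: 7.15
tool_pos: [0.6088, 0.0039, 0.1551]
tool_rot: [-1.065, 1.401, -1.407]
wrist_force: [-0.1, -0.1, 1.2]
width: 0.996
```

```bash
python3 - <<'E'
from h import *
st()
p,d,P=shot("wrist");cv2.imwrite(f"pics/wrist5.png",p[...,::-1]); W=cloud(d,P); trays(p,W)
print(layer(W,(.607,.004),.016,.03,.03))
# next: coupling at (421.9,-195.5), from commanded (x,y,150,-15.5)
print(rowto((607.6,4.3,150,-15.5),(422,-195.4,150,0)))
E
```

```text
t 7.15 pos [608.7977   3.9076 155.145 ] w 0.9961830017036665 F [-0.0687 -0.0572  1.2363]
[[-0.2667  0.005   0.9638]
 [-0.9638 -0.0006 -0.2667]
 [-0.0008 -1.      0.0049]]
[121   0 287 120] [608.1, 129.9, 90.8, 200.2] yaw -5.0 place 558.2 134.2
[494   0  26 124] [779.4, 63.7, 93.7, 2.9] yaw 88.3 place 777.9 13.7
[570   0  70 106] [866.1, 53.8, 78.6, 69.3] yaw 82.4 place 859.5 4.2
[236  95 258 167] [656.2, -0.5, 108.4, 202.0] yaw -5.3 place 606.4 4.1
[440 258  33  36] [712.8, -109.4, 34.6, 24.3] yaw 89.6 place 712.5 -159.4
[253 270 174 108] [601.3, -144.9, 109.1, 153.3] yaw -0.9 place 551.3 -144.1
(1889, 'circ', 608.2, 4.3, 20.9, 'rect', [608.6, 4.6, 40.7, 36.5, 15.7], 'z', np.float64(24.2))
[   0.      -0.271    0.     242.036    0.    -125.482]
```

View pics/wrist5.png

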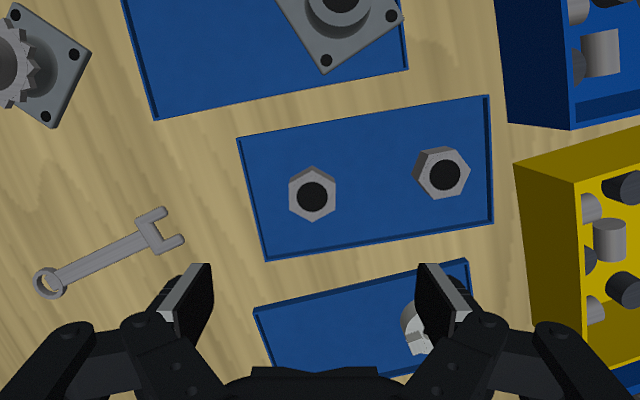

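Emit:
{"fn": "apply_moves", "kwargs": {
  "moves": [
    [0,-0.27,0,225,-30,-130,0],
    [0,-0.27,0,225,-30,-130,0],
    [0,-0.27,0,225,-30,-130,0],
    [0,-0.27,0,225,-30,-130,0],
    [0,-0.27,0,225,-30,-130,0],
    [0,-0.27,0,225,-30,-130,0],
    [0,-0.27,0,225,-30,-130,0],
    [0,-0.27,0,225,-30,-130,0]
  ]
}}

```text
clock: 8.0
tool_pos: [0.4225, -0.1779, 0.1806]
tool_rot: [-1.208, 1.209, -1.21]
wrist_force: [0.3, 0.2, -0.2]
width: 0.998
```

```bash
python3 - <<'E'
from h import *
st()
a=R.from_euler('z',-15.5,degrees=True)*R.from_matrix([[0,0,1],[-1,0,0],[0,-1,0]])
c=np.array([607.6,4.3,149.8])+a.apply([225,-30,-130]); print('cmd',c)
p,d,P=shot("wrist");cv2.imwrite(f"pics/wrist6.png",p[...,::-1]); W=cloud(d,P); trays(p,W)
for lo,hi in ((.01,.02),(.03,.045),(.045,.06),(.064,.075)): print(lo,layer(W,(.42,-.195),lo,hi,.06))
E
```

```text
t 8.0 pos [ 422.5279 -177.8896  180.6422] w 0.9980631821641853 F [ 0.3125  0.1962 -0.1541]
[[-0.0006  0.0014  1.    ]
 [-1.     -0.0001 -0.0006]
 [ 0.0001 -1.      0.0014]]
cmd [ 422.1994 -177.7759  179.8   ]
[471   0 169  57] [634.6, -30.2, 45.7, 163.1] yaw -5.4 place 584.9 -25.5
[423  84 217 125] [624.9, -145.6, 107.8, 202.4] yaw -0.6 place 574.9 -145.1
[420 235 198  97] [627.4, -286.3, 202.3, 109.4] yaw 1.1 place 577.4 -287.3
[616 292  24  71] [779.3, -340.7, 84.2, 5.4] yaw 88.8 place 778.2 -390.7
0.01 (2510, 'circ', 421.0, -196.1, 39.2, 'rect', [420.5, -190.6, 78.0, 67.2, 3.7], 'z', np.float64(13.9))
0.03 (110, 'circ', 422.3, -185.8, 22.9, 'rect', [422.6, -178.2, 15.2, 45.8, 87.8], 'z', np.float64(41.6))
0.045 (2143, 'circ', 421.8, -195.6, 25.2, 'rect', [422.0, -194.6, 48.1, 49.4, 86.5], 'z', np.float64(57.5))
0.064 (1176, 'circ', 422.0, -194.7, 25.1, 'rect', [424.7, -193.7, 42.4, 47.9, 24.1], 'z', np.float64(69.7))
```

View pics/wrist6.png

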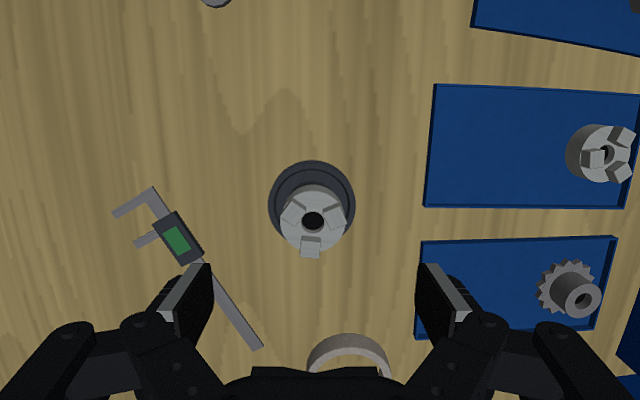

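Emit:
{"fn": "apply_moves", "kwargs": {
  "moves": [
    [0,0,0,17.7,40,-0.3,0],
    [0,0,0,17.7,80,-0.3,0],
    [0,0,0,17.7,110,-0.3,0],
    [0,0,0,17.7,127,-0.3,0],
    [0,0,0,17.7,127,-0.3,0],
    [0,0,0,17.7,127,-0.3,80],
    [0,0,0,17.7,127,-0.3,80],
    [0,0,0,17.7,127,-0.3,255],
    [0,0,0,17.7,127,-0.3,255],
    [0,0,0,17.7,127,-0.3,255]
  ],
  "grip_force": 40
}}

```text
clock: 9.05
tool_pos: [0.4227, -0.1963, 0.0549]
tool_rot: [-1.208, 1.207, -1.211]
wrist_force: [-0.9, 2.3, 5.8]
width: 0.568
```

```bash
python3 - <<'E'
from h import *
st()
p,d,P=shot("side")
cv2.imwrite("pics/side7.png",cv2.resize(p[130:240,340:460],None,fx=5,fy=5)[...,::-1])
E
```

```text
t 9.05 pos [ 422.7014 -196.2541   54.8947] w 0.5675008684798387 F [-0.9329  2.3009  5.8338]
[[ 0.      0.0023  1.    ]
 [-1.     -0.0011  0.    ]
 [ 0.0011 -1.      0.0023]]
```

View pics/side7.png

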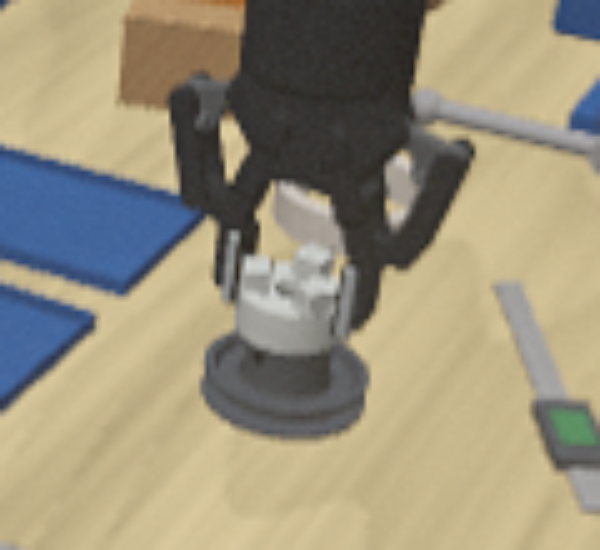

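Emit:
{"fn": "apply_moves", "kwargs": {
  "moves": [
    [0,0,0,0,-3,0,255],
    [0,0,0,0,-12,0,255],
    [0,0,0,0,-40,0,255],
    [0,0,0,-20,-60,70,255],
    [0,0,0,-50.3,-50,110,255],
    [0,0,0,-50.3,-40,152.9,255],
    [0,0,0,-50.3,-20,152.9,255],
    [0,0,0,-50.3,0,152.9,255],
    [0,0,0,-50.3,20,152.9,255],
    [0,0,0,-50.3,27,152.9,255]
  ]
}}

```text
clock: 10.1
tool_pos: [0.573, -0.1448, 0.0241]
tool_rot: [-1.211, 1.212, -1.206]
wrist_force: [-0.8, 0.0, -1.8]
width: 0.569
```

Emit:
{"fn": "apply_moves", "kwargs": {
  "moves": [
    [0,0,0,0,4,0,255],
    [0,0,0,0,7,0,255],
    [0,0,0,0,8,0,255],
    [0,0,0,0,8.5,0,255]
  ]
}}

```text
clock: 10.5
tool_pos: [0.5751, -0.1459, 0.019]
tool_rot: [-1.209, 1.208, -1.21]
wrist_force: [-2.6, 1.2, 6.1]
width: 0.573
```

```bash
python3 - <<'E'
from h import *
st()
p,d,P=shot("side")
cv2.imwrite("pics/side8.png",cv2.resize(p[130:240,250:390],None,fx=5,fy=5)[...,::-1])
p,d,P=shot("wrist");cv2.imwrite(f"pics/wrist8.png",p[...,::-1]); W=cloud(d,P); trays(p,W)
print(layer(W,(.575,-.145),.028,.045,.03))
E
```

```text
t 10.5 pos [ 575.0818 -145.9396   18.9795] w 0.572534506083033 F [-2.5993  1.1664  6.073 ]
[[-0.0002  0.0013  1.    ]
 [-1.     -0.0006 -0.0002]
 [ 0.0006 -1.      0.0013]]
[251   0 389  77] [633.8, -43.8, 30.8, 162.8] yaw -0.5 place 583.8 -43.4
[188 143 452 176] [624.8, -133.5, 84.5, 201.1] yaw -0.5 place 574.8 -133.1
[246 307 136  62] [575.7, -178.8, 41.5, 69.0] yaw -0.2 place 525.7 -178.6
[524 330  83  33] [704.0, -192.5, 41.2, 18.9] yaw 2.7 place 654.1 -194.9
(6236, 'circ', 575.0, -142.7, 29.4, 'rect', [573.7, -147.8, 43.6, 57.2, 83.2], 'z', np.float64(33.8))
```

View pics/side8.png

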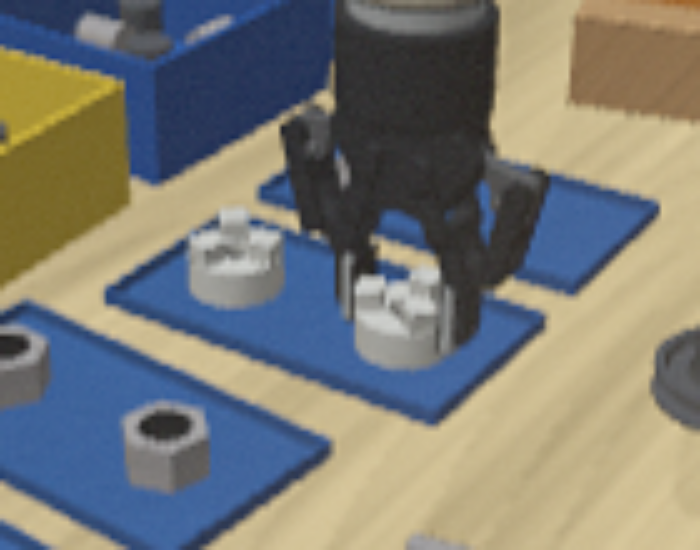

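View pics/wrist8.png

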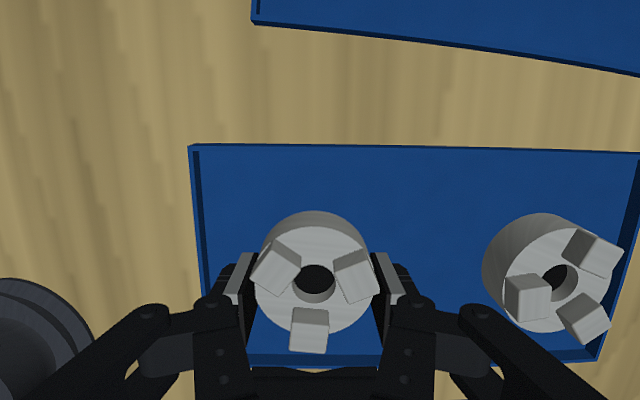

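Emit:
{"fn": "apply_moves", "kwargs": {
  "moves": [
    [0,0,0,0,0,0,90],
    [0,0,0,0,0,0,70],
    [0,0,0,0,0,0,50],
    [0,0,0,0,-15,0,50],
    [0,0,0,0,-50,0,50],
    [0,0,0,0,-100,0,20],
    [0,0,0,30,-130,-100,0],
    [0,0,0,33,-130,-154,0],
    [0,0,0,33,-130,-154,0],
    [0,0,0,33,-130,-154,0]
  ]
}}

```text
clock: 11.6
tool_pos: [0.4169, -0.1785, 0.1485]
tool_rot: [-1.21, 1.211, -1.21]
wrist_force: [0.8, -0.2, 0.2]
width: 1.001
```

Emit:
{"fn": "apply_moves", "kwargs": {
  "moves": [
    [0,0,0,0,0,0,0],
    [0,0,0,0,0,0,0]
  ]
}}

```text
clock: 11.8
tool_pos: [0.4218, -0.179, 0.1487]
tool_rot: [-1.208, 1.207, -1.212]
wrist_force: [0.4, -0.5, -0.1]
width: 1.001
```

```bash
python3 - <<'E'
from h import *
st()
p,d,P=shot("wrist");cv2.imwrite(f"pics/wrist9.png",p[...,::-1]); W=cloud(d,P); trays(p,W)
for lo,hi in ((.01,.02),(.033,.045)): print(lo,layer(W,(.42,-.195),lo,hi,.06))
p,d,P=shot("side"); cv2.imwrite("pics/side9.png",p[...,::-1]); W=cloud(d,P)
print(layer(W,(.575,-.145),.028,.045,.03))
E
```

```text
t 11.8 pos [ 421.7543 -178.9692  148.7265] w 1.0009119781153402 F [ 0.4278 -0.5315 -0.1499]
[[-0.0005  0.0025  1.    ]
 [-1.     -0.0011 -0.0005]
 [ 0.0011 -1.      0.0025]]
[489   0 151  46] [617.8, -36.2, 34.1, 131.7] yaw -3.5 place 567.9 -33.2
[435  80 205 139] [620.8, -145.7, 108.0, 194.4] yaw -0.5 place 570.8 -145.3
[432 246 208  86] [627.3, -275.6, 201.8, 88.3] yaw 1.3 place 577.3 -276.8
[576 329  45  20] [705.7, -328.7, 44.4, 21.7] yaw 2.7 place 655.7 -331.0
0.01 (4511, 'circ', 420.8, -195.8, 39.0, 'rect', [421.0, -195.6, 76.9, 77.4, 88.7], 'z', np.float64(13.8))
0.033 (1795, 'circ', 420.8, -195.7, 20.0, 'rect', [420.8, -195.5, 39.6, 39.2, 21.8], 'z', np.float64(37.8))
(77, 'circ', 571.2, -141.5, 24.5, 'rect', [568.2, -139.1, 45.3, 40.0, 58.4], 'z', np.float64(31.5))
```

View pics/wrist9.png

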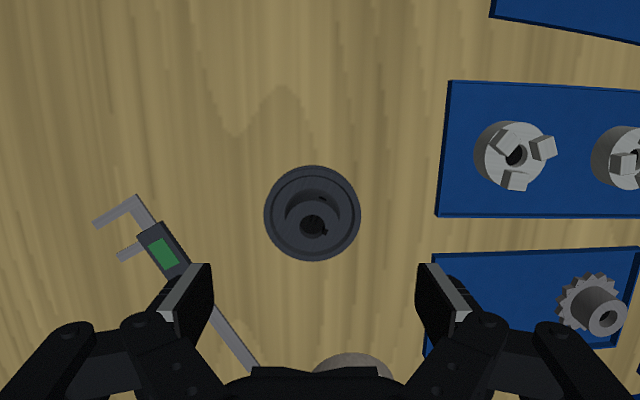

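View pics/side9.png

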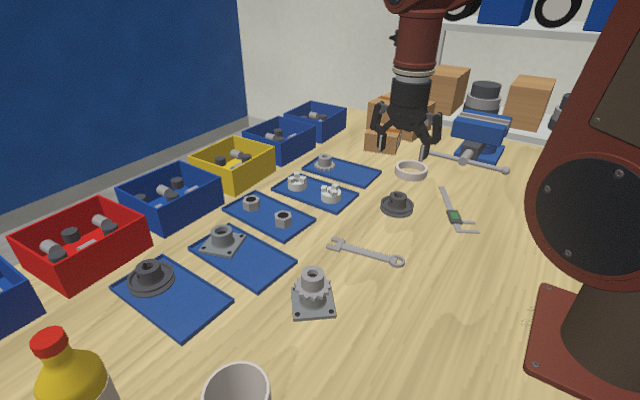

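Emit:
{"fn": "apply_moves", "kwargs": {
  "moves": [
    [0,0,0,17.5,40,0,0],
    [0,0,0,17.5,80,0,0],
    [0,0,0,17.5,105,0,30],
    [0,0,0,17.5,114,0,60],
    [0,0,0,17.5,114,0,90],
    [0,0,0,17.5,114,0,110],
    [0,0,0,17.5,114,0,255],
    [0,0,0,17.5,114,0,255],
    [0,0,0,17.5,114,0,255],
    [0,0,0,17.5,114,0,255]
  ],
  "grip_force": 70
}}

```text
clock: 12.9
tool_pos: [0.4216, -0.1967, 0.0356]
tool_rot: [-1.209, 1.206, -1.211]
wrist_force: [-2.1, 1.3, 6.6]
width: 0.441
```

Emit:
{"fn": "apply_moves", "kwargs": {
  "moves": [
    [0,0,0,0,0,0,255],
    [0,0,0,0,-3,0,255],
    [0,0,0,0,-10,0,255],
    [0,0,0,0,-30,0,255],
    [0,0,0,0,-60,0,255],
    [0,0,0,0,-60,0,255]
  ]
}}

```text
clock: 13.5
tool_pos: [0.4232, -0.1978, 0.0977]
tool_rot: [-1.208, 1.202, -1.216]
wrist_force: [1.8, -0.4, -5.2]
width: 0.438
```

```bash
python3 - <<'E'
from h import *
st()
p,d,P=shot("side")
cv2.imwrite("pics/side10.png",cv2.resize(p[130:240,340:460],None,fx=5,fy=5)[...,::-1])
f=np.load("side0.npz"); trays(f['p'],f['W'])
print(rowto((420.9,-195.7,93.3,0),(588,286,110,0)))
E
```

```text
t 13.5 pos [ 423.1777 -197.7717   97.666 ] w 0.4383350545116786 F [ 1.7826 -0.4412 -5.2179]
[[ 0.0001  0.0067  1.    ]
 [-1.     -0.0045  0.0001]
 [ 0.0045 -1.      0.0067]]
[302 158  78  30] [624.6, -284.5, 199.9, 114.1] yaw 1.5 place 574.7 -285.8
[271 177  86  37] [621.4, -142.5, 111.3, 201.5] yaw -0.4 place 571.5 -142.2
[222 191  92  51] [654.3, 1.8, 110.0, 201.7] yaw -5.7 place 604.6 6.8
[149 199  75  38] [780.3, 111.6, 173.2, 49.2] yaw 71.4 place 764.4 64.2
[189 234 107  59] [606.6, 141.6, 109.2, 201.1] yaw -4.6 place 556.8 145.6
[111 256 122  87] [636.6, 285.5, 108.8, 200.5] yaw -2.6 place 586.6 287.8
[   0.     0.     0.  -481.7  -16.7  167.1]
```

View pics/side10.png

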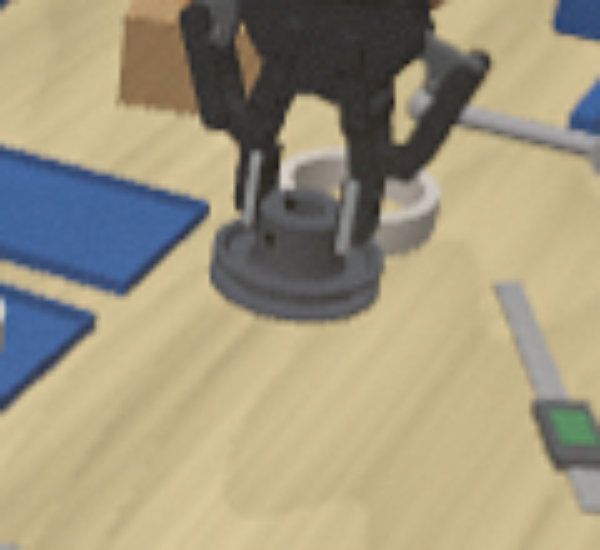

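Emit:
{"fn": "apply_moves", "kwargs": {
  "moves": [
    [0,0,0,-30,-57,20,255],
    [0,0,0,-461,-57,167,255],
    [0,0,0,-461,-57,167,255],
    [0,0,0,-461,-57,167,255],
    [0,0,0,-461,-57,167,255],
    [0,0,0,-461,-57,167,255],
    [0,0,0,-461,-57,167,255],
    [0,0,0,-461,-57,167,255],
    [0,0,0,-461,-57,167,255],
    [0,0,0,-461,-57,167,255]
  ]
}}

```text
clock: 14.55
tool_pos: [0.5818, 0.2529, 0.1475]
tool_rot: [-1.212, 1.211, -1.208]
wrist_force: [0.7, -1.1, -5.0]
width: 0.436
```

Emit:
{"fn": "apply_moves", "kwargs": {
  "moves": [
    [0,0,0,0,0,0,255],
    [0,0,0,0,0,0,255],
    [0,0,0,0,0,0,255]
  ]
}}

```text
clock: 14.85
tool_pos: [0.5814, 0.2502, 0.148]
tool_rot: [-1.213, 1.211, -1.209]
wrist_force: [-0.6, -0.8, -5.3]
width: 0.439
```

```bash
python3 - <<'E'
from h import *
st()
p,d,P=shot("wrist");cv2.imwrite(f"pics/wrist11.png",p[...,::-1]); W=cloud(d,P); trays(p,W)
E
```

```text
t 14.85 pos [581.4231 250.2431 147.9919] w 0.438842665217894 F [-0.5566 -0.8079 -5.2771]
[[-0.0001 -0.0033  1.    ]
 [-1.     -0.0015 -0.0002]
 [ 0.0015 -1.     -0.0033]]
[260  74 266 151] [642.0, 283.0, 107.8, 204.8] yaw -2.6 place 592.0 285.3
[395 260  71  42] [681.2, 168.5, 39.0, 61.0] yaw -4.8 place 631.4 172.7
[519 261  77  84] [788.7, 156.5, 94.9, 43.2] yaw 57.3 place 761.7 114.5
[588 310  52  42] [890.6, 107.2, 51.1, 66.6] yaw -1.6 place 840.6 108.6
[257 318 114  47] [582.6, 110.2, 46.9, 108.5] yaw -4.2 place 532.7 113.8
[583 354  46  46] [886.8, 46.0, 37.5, 83.2] yaw -27.8 place 842.5 69.3
```

View pics/wrist11.png

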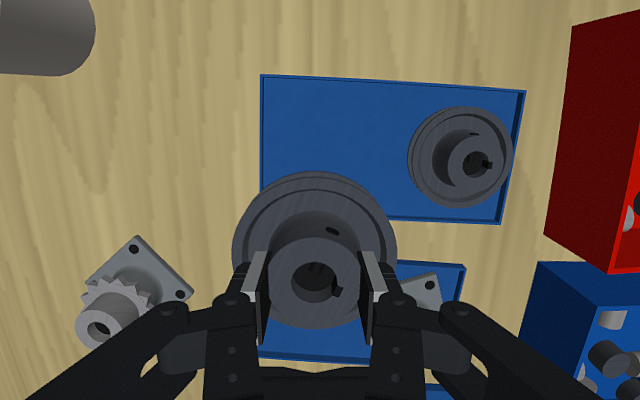

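Emit:
{"fn": "apply_moves", "kwargs": {
  "moves": [
    [0,0,0,-35,0,8.6,255],
    [0,0,0,-35,30,8.6,255],
    [0,0,0,-35,60,8.6,255],
    [0,0,0,-35,90,8.6,255],
    [0,0,0,-35,90,8.6,255],
    [0,0,0,-35,90,8.6,255]
  ]
}}

```text
clock: 15.5
tool_pos: [0.5908, 0.2849, 0.0599]
tool_rot: [-1.21, 1.211, -1.21]
wrist_force: [1.3, -0.1, -5.1]
width: 0.436
```

```bash
python3 - <<'E'
from h import *
st()
p,d,P=shot("wrist");cv2.imwrite(f"pics/wrist12.png",p[...,::-1]); W=cloud(d,P); trays(p,W)
print(layer(W,(.69,.281),.037,.044,.04)); print(layer(W,(.69,.281),.014,.022,.05))
print(layer(W,(.59,.285),.055,.07,.03))
E
```

```text
t 15.5 pos [590.8477 284.893   59.8699] w 0.43614866940443964 F [ 1.2794 -0.0691 -5.1199]
[[-0.0015 -0.0017  1.    ]
 [-1.     -0.0006 -0.0015]
 [ 0.0006 -1.     -0.0017]]
[218 132 373 179] [639.6, 285.3, 104.4, 200.9] yaw -2.7 place 589.7 287.6
[483 284  74  40] [716.2, 234.5, 49.3, 27.2] yaw 13.3 place 667.5 223.0
[258 354 111  18] [590.5, 190.3, 11.6, 73.1] yaw -4.9 place 540.7 194.5
[579 357  61  37] [796.7, 184.4, 39.7, 17.8] yaw 26.2 place 751.8 162.3
(3921, 'circ', 693.7, 280.5, 20.9, 'rect', [693.9, 280.8, 39.8, 41.1, 49.1], 'z', np.float64(39.9))
(4931, 'circ', 693.9, 280.8, 39.6, 'rect', [692.5, 281.8, 77.9, 75.0, 54.2], 'z', np.float64(17.6))
(7082, 'circ', 590.0, 290.5, 29.5, 'rect', [592.4, 286.4, 51.9, 41.0, 28.9], 'z', np.float64(61.9))
```

View pics/wrist12.png

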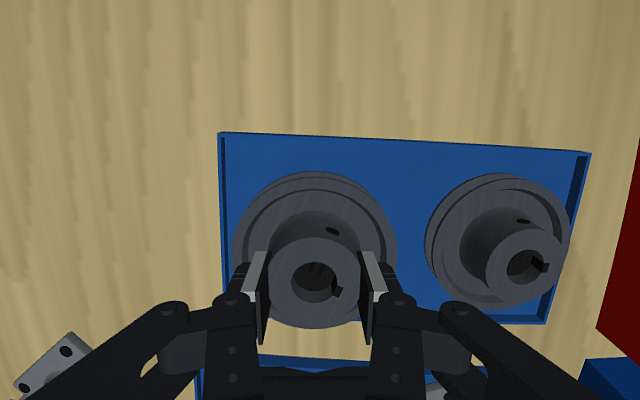

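Emit:
{"fn": "apply_moves", "kwargs": {
  "moves": [
    [0,0,0,0,10,2,255],
    [0,0,0,0,16,2,255],
    [0,0,0,0,20,2,255],
    [0,0,0,0,21.5,2,255],
    [0,0,0,0,22.5,2,255],
    [0,0,0,0,22.5,2,255]
  ]
}}

```text
clock: 16.15
tool_pos: [0.5934, 0.2863, 0.0378]
tool_rot: [-1.209, 1.209, -1.209]
wrist_force: [-0.7, 0.4, -6.6]
width: 0.437
```

Emit:
{"fn": "apply_moves", "kwargs": {
  "moves": [
    [0,0,0,0,1,0,255],
    [0,0,0,0,1.5,0,255],
    [0,0,0,0,2,0,255],
    [0,0,0,0,2,0,255]
  ]
}}

```text
clock: 16.55
tool_pos: [0.5936, 0.2864, 0.0377]
tool_rot: [-1.209, 1.209, -1.209]
wrist_force: [-6.5, -3.0, 7.7]
width: 0.437
```

Emit:
{"fn": "apply_moves", "kwargs": {
  "moves": [
    [0,0,0,0,-0.5,0,125],
    [0,0,0,0,-0.5,0,110],
    [0,0,0,0,-0.5,0,90],
    [0,0,0,0,-0.5,0,70],
    [0,0,0,0,-15,0,70],
    [0,0,0,0,-50,0,50],
    [0,0,0,0,-100,0,20],
    [0,0,0,0,-130,0,0],
    [0,0,0,0,-130,0,0]
  ]
}}

```text
clock: 17.45
tool_pos: [0.5972, 0.2876, 0.1742]
tool_rot: [-1.197, 1.202, -1.212]
wrist_force: [0.1, -0.3, 1.0]
width: 1.0
```

```bash
python3 - <<'E'
from h import *
st()
p,d,P=shot("wrist");cv2.imwrite(f"pics/wrist13.png",p[...,::-1]); W=cloud(d,P); trays(p,W)
print(layer(W,(.692,.281),.037,.044,.04)); print(layer(W,(.592,.285),.014,.022,.05))
print(layer(W,(.592,.285),.035,.045,.04))
print(rowto((592,285.5,165.5,0),(421.5,180,175,0)))
E
```

```text
t 17.45 pos [597.212  287.5969 174.1575] w 0.9999724221048758 F [ 0.0896 -0.2951  1.0041]
[[ 0.0001  0.012   0.9999]
 [-1.      0.0041  0.0001]
 [-0.0041 -0.9999  0.012 ]]
[528   0 112  48] [827.3, 416.1, 27.3, 109.2] yaw -16.2 place 779.2 430.0
[245 125 235 128] [639.8, 283.1, 108.4, 200.3] yaw -2.7 place 589.9 285.4
[223 274 200  98] [609.2, 139.5, 109.3, 199.9] yaw -4.6 place 559.3 143.5
[491 284  46  31] [792.2, 179.3, 46.0, 24.1] yaw 40.7 place 754.2 146.7
[578 330  39  33] [914.3, 113.3, 21.3, 55.9] yaw -43.1 place 877.8 147.5
(1526, 'circ', 694.5, 280.6, 20.4, 'rect', [694.5, 280.6, 39.0, 40.4, 47.2], 'z', np.float64(39.9))
(2495, 'circ', 594.1, 286.9, 39.3, 'rect', [594.0, 287.2, 77.7, 77.6, 15.6], 'z', np.float64(17.5))
(1629, 'circ', 594.2, 287.1, 20.2, 'rect', [594.1, 287.1, 39.4, 40.1, 1.2], 'z', np.float64(39.9))
[   0.     0.     0.   105.5   -9.5 -170.5]
```

View pics/wrist13.png

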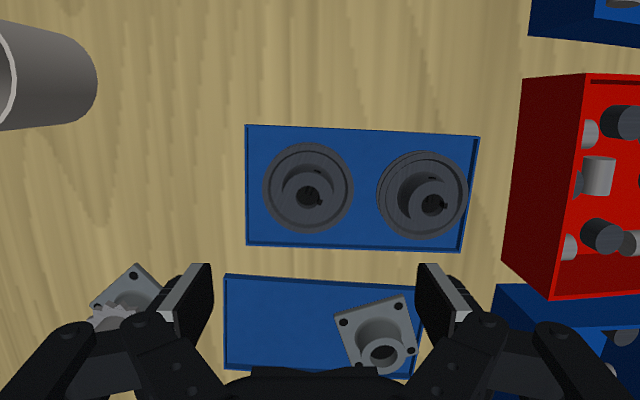

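Emit:
{"fn": "apply_moves", "kwargs": {
  "moves": [
    [0,0,0,107,-9,-170,0],
    [0,0,0,107,-9,-170,0],
    [0,0,0,107,-9,-170,0],
    [0,0,0,107,-9,-170,0],
    [0,0,0,107,-9,-170,0],
    [0,0,0,107,-9,-170,0],
    [0,0,0,107,-9,-170,0],
    [0,0,0,107,-9,-170,0]
  ]
}}

```text
clock: 18.3
tool_pos: [0.4245, 0.1796, 0.1749]
tool_rot: [-1.209, 1.209, -1.209]
wrist_force: [-0.3, -0.7, 0.3]
width: 1.0
```

```bash
python3 - <<'E'
from h import *
st()
p,d,P=shot("wrist");cv2.imwrite(f"pics/wrist14.png",p[...,::-1]); W=cloud(d,P); trays(p,W)
for lo,hi in ((.005,.014),(.033,.043),(.043,.05),(.064,.075)): print(lo,layer(W,(.421,.166),lo,hi,.06))
E
```

```text
t 18.3 pos [424.5173 179.6361 174.9149] w 0.9999411614954317 F [-0.2622 -0.6973  0.2855]
[[ 0.0002  0.0006  1.    ]
 [-1.      0.0002  0.0002]
 [-0.0002 -1.      0.0006]]
[445   0 195 139] [633.4, 283.4, 108.0, 190.5] yaw -2.4 place 583.4 285.5
[397 162 226 124] [609.2, 139.2, 108.7, 201.1] yaw -4.7 place 559.4 143.3
[477 300 151  64] [672.5, 19.5, 69.1, 175.6] yaw -5.8 place 622.8 24.5
0.005 (2504, 'circ', 423.0, 162.7, 49.5, 'rect', [422.9, 162.3, 72.4, 72.1, 39.5], 'z', np.float64(8.9))
0.033 (123, 'circ', 423.6, 162.3, 31.5, 'rect', [422.1, 168.1, 61.1, 50.7, 14.9], 'z', np.float64(41.1))
0.043 (1662, 'circ', 423.4, 162.9, 31.2, 'rect', [423.5, 162.5, 61.9, 60.3, 52.2], 'z', np.float64(44.9))
0.064 (1721, 'circ', 423.6, 162.6, 19.1, 'rect', [423.6, 162.8, 37.4, 36.7, 89.6], 'z', np.float64(69.8))
```

View pics/wrist14.png

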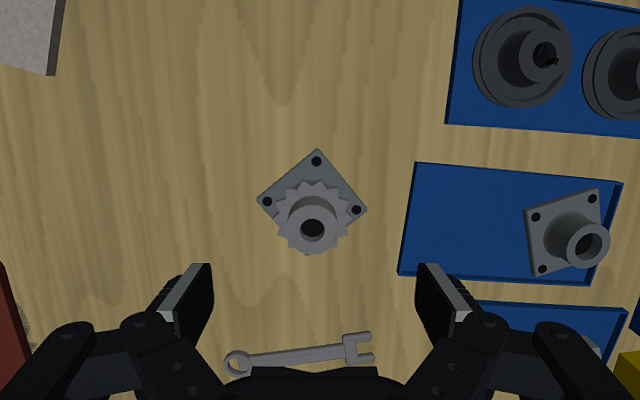

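Emit:
{"fn": "apply_moves", "kwargs": {
  "moves": [
    [0,0,0,16.5,40,-0.5,0],
    [0,0,0,16.5,80,-0.5,0],
    [0,0,0,16.5,105,-0.5,30],
    [0,0,0,16.5,113,-0.5,60],
    [0,0,0,16.5,113,-0.5,90],
    [0,0,0,16.5,113,-0.5,115],
    [0,0,0,16.5,113,-0.5,115],
    [0,0,0,16.5,113,-0.5,255],
    [0,0,0,16.5,113,-0.5,255],
    [0,0,0,16.5,113,-0.5,255]
  ],
  "grip_force": 50
}}

```text
clock: 19.35
tool_pos: [0.4241, 0.1631, 0.0635]
tool_rot: [-1.206, 1.207, -1.21]
wrist_force: [-1.1, 0.6, 5.0]
width: 0.425
```

Emit:
{"fn": "apply_moves", "kwargs": {
  "moves": [
    [0,0,0,0,0,0,255],
    [0,0,0,0,-3,0,255],
    [0,0,0,0,-10,0,255],
    [0,0,0,0,-30,0,255],
    [0,0,0,0,-60,0,255],
    [0,0,0,0,-80,0,255],
    [0,0,0,0,-80,0,255]
  ]
}}

```text
clock: 20.05
tool_pos: [0.4251, 0.1631, 0.1452]
tool_rot: [-1.203, 1.205, -1.211]
wrist_force: [0.9, 0.2, -2.3]
width: 0.426
```

```bash
python3 - <<'E'
from h import *
st()
p,d,P=shot("side")
cv2.imwrite("pics/side15.png",cv2.resize(p[190:340,230:390],None,fx=4,fy=4)[...,::-1])
print(rowto((423.5,162.5,142,0),(578.5,-287.3,150,0)))
E
```

```text
t 20.05 pos [425.1407 163.1438 145.1861] w 0.4256093532372045 F [ 0.8608  0.1635 -2.3439]
[[ 0.0001  0.0067  1.    ]
 [-1.      0.0013  0.0001]
 [-0.0013 -1.      0.0067]]
[  0.    0.    0.  449.8  -8.  155. ]
```

View pics/side15.png

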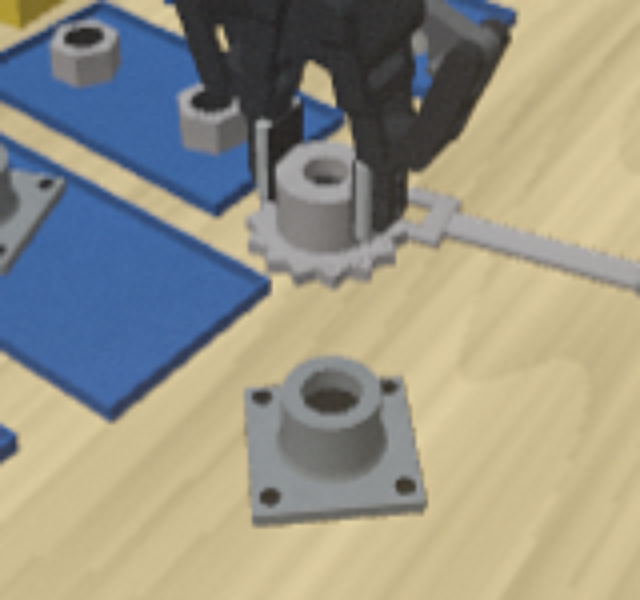

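Emit:
{"fn": "apply_moves", "kwargs": {
  "moves": [
    [0,0,0,450,-8,155,255],
    [0,0,0,450,-8,155,255],
    [0,0,0,450,-8,155,255],
    [0,0,0,450,-8,155,255],
    [0,0,0,450,-8,155,255],
    [0,0,0,450,-8,155,255],
    [0,0,0,450,-8,155,255],
    [0,0,0,450,-8,155,255],
    [0,0,0,450,-8,155,255],
    [0,0,0,450,-8,155,255]
  ]
}}

```text
clock: 21.1
tool_pos: [0.5773, -0.2909, 0.1473]
tool_rot: [-1.209, 1.212, -1.21]
wrist_force: [-0.1, 0.7, -2.4]
width: 0.426
```

Emit:
{"fn": "apply_moves", "kwargs": {
  "moves": [
    [0,0,0,0,0,0,255],
    [0,0,0,0,0,0,255],
    [0,0,0,0,0,0,255]
  ]
}}

```text
clock: 21.4
tool_pos: [0.5768, -0.2857, 0.1479]
tool_rot: [-1.21, 1.212, -1.206]
wrist_force: [-0.4, 0.0, -3.1]
width: 0.426
```

```bash
python3 - <<'E'
from h import *
st()
p,d,P=shot("wrist");cv2.imwrite(f"pics/wrist16.png",p[...,::-1]); W=cloud(d,P); trays(p,W)
print(layer(W,(.677,-.286),.030,.038,.03)); print(layer(W,(.677,-.286),.007,.012,.04))
E
```

```text
t 21.4 pos [ 576.7821 -285.6935  147.9286] w 0.4263538115563882 F [-0.3582  0.0203 -3.1104]
[[ 0.0007 -0.0025  1.    ]
 [-1.      0.0021  0.0007]
 [-0.0021 -1.     -0.0025]]
[240   0 280  87] [624.4, -168.9, 62.6, 200.0] yaw -0.4 place 574.4 -168.5
[531 107  57 196] [780.8, -298.5, 169.1, 4.2] yaw 88.4 place 779.5 -348.5
[247 126 260 132] [627.3, -286.8, 200.0, 108.6] yaw 1.3 place 577.3 -287.9
[520 324  51  23] [795.9, -418.1, 42.6, 15.8] yaw 22.1 place 749.5 -436.9
(1688, 'circ', 681.6, -285.9, 19.6, 'rect', [681.4, -285.3, 37.7, 38.0, 81.7], 'z', np.float64(33.9))
(1563, 'circ', 682.0, -284.9, 31.3, 'rect', [677.2, -282.3, 60.9, 51.2, 60.0], 'z', np.float64(8.9))
```

View pics/wrist16.png

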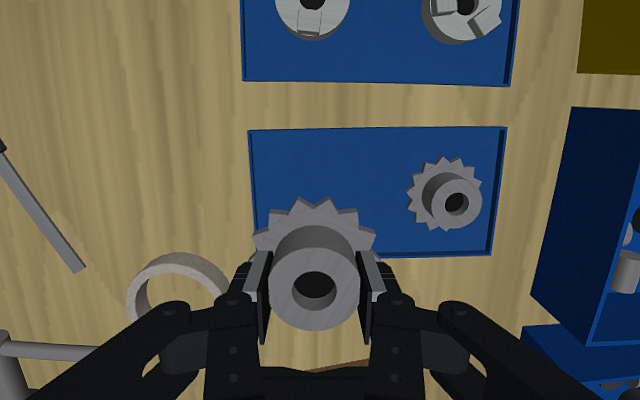

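Emit:
{"fn": "apply_moves", "kwargs": {
  "moves": [
    [0,0,0,2,40,2.7,255],
    [0,0,0,2,80,2.7,255],
    [0,0,0,2,105,2.7,255],
    [0,0,0,2,115,2.7,255],
    [0,0,0,2,119,2.7,255],
    [0,0,0,2,121,2.7,255],
    [0,0,0,2,122,2.7,255],
    [0,0,0,2,122,2.7,255]
  ]
}}

```text
clock: 22.25
tool_pos: [0.5815, -0.2899, 0.0293]
tool_rot: [-1.209, 1.207, -1.211]
wrist_force: [-0.2, 0.2, -2.8]
width: 0.425
```

Emit:
{"fn": "apply_moves", "kwargs": {
  "moves": [
    [0,0,0,0,0.7,0,255],
    [0,0,0,0,1.4,0,255],
    [0,0,0,0,1.4,0,255]
  ]
}}

```text
clock: 22.55
tool_pos: [0.5811, -0.2898, 0.0276]
tool_rot: [-1.209, 1.208, -1.211]
wrist_force: [-3.9, 0.6, 5.4]
width: 0.427
```

Emit:
{"fn": "apply_moves", "kwargs": {
  "moves": [
    [0,0,0,0,0,0,125],
    [0,0,0,0,0,0,110],
    [0,0,0,0,0,0,90],
    [0,0,0,0,0,0,70],
    [0,0,0,0,-15,0,70],
    [0,0,0,0,-50,0,50],
    [0,0,0,0,-100,0,20],
    [0,0,0,0,-130,0,0],
    [0,0,0,0,-130,0,0],
    [0,0,0,0,-130,0,0]
  ]
}}

```text
clock: 23.55
tool_pos: [0.5812, -0.2898, 0.1585]
tool_rot: [-1.209, 1.206, -1.212]
wrist_force: [0.2, -0.4, -0.1]
width: 0.999
```

```bash
python3 - <<'E'
from h import *
st()
p,d,P=shot("wrist");cv2.imwrite(f"pics/wrist17.png",p[...,::-1]); W=cloud(d,P); trays(p,W)
for x in (.681,.581):
  print(layer(W,(x,-.287),.030,.038,.03)); print(layer(W,(x,-.287),.007,.012,.04))
print(rowto((581,-289,155,0),(424.5,177,175,39.5)))
E
```

```text
t 23.55 pos [ 581.2206 -289.7947  158.4591] w 0.9987426980115433 F [ 0.161  -0.3559 -0.1008]
[[ 0.      0.0028  1.    ]
 [-1.     -0.0019  0.    ]
 [ 0.0019 -1.      0.0028]]
[235   0 271  81] [624.4, -170.4, 59.7, 200.4] yaw -0.2 place 574.4 -170.2
[519 100  54 191] [780.7, -298.2, 168.9, 4.0] yaw 88.6 place 779.5 -348.2
[243 119 251 131] [627.3, -286.7, 200.1, 108.2] yaw 1.2 place 577.3 -287.8
[612 163  28  49] [866.1, -287.5, 44.5, 25.4] yaw 87.3 place 863.8 -337.4
[589 219  51  72] [873.8, -350.3, 65.8, 71.2] yaw -1.8 place 823.8 -348.8
[511 313  45  17] [796.7, -418.0, 42.8, 14.2] yaw 18.8 place 749.3 -434.1
(1531, 'circ', 682.0, -285.0, 19.4, 'rect', [682.3, -285.0, 38.0, 37.2, 1.8], 'z', np.float64(33.9))
(1472, 'circ', 682.1, -285.6, 31.7, 'rect', [680.0, -283.4, 62.2, 55.4, 46.2], 'z', np.float64(8.9))
(1542, 'circ', 581.5, -290.5, 19.2, 'rect', [581.3, -290.5, 37.8, 37.3, 89.6], 'z', np.float64(33.8))
(1574, 'circ', 581.3, -290.6, 31.4, 'rect', [581.3, -290.3, 61.8, 60.8, 76.5], 'z', np.float64(8.8))
[   0.      -0.689    0.    -466.     -20.    -156.5  ]
```

View pics/wrist17.png

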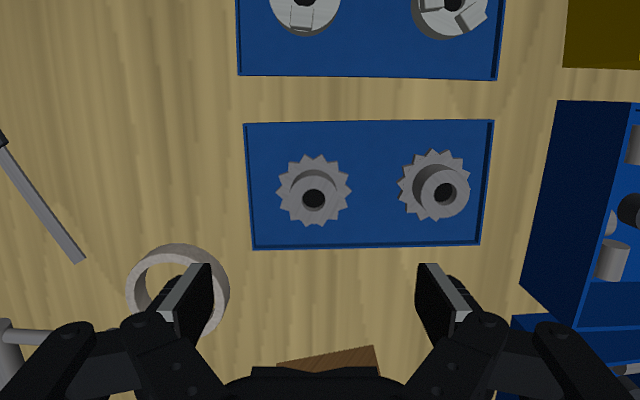

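Emit:
{"fn": "apply_moves", "kwargs": {
  "moves": [
    [0,0,0,-466,-20,-158,0],
    [0,0,0,-466,-20,-158,0],
    [0,0,0,-466,-20,-158,0],
    [0,0,0,-466,-20,-158,0],
    [0,0,0,-466,-20,-158,0],
    [0,0,0,-466,-20,-158,0],
    [0,0,0,-466,-20,-158,0],
    [0,0,0,-466,-20,-158,0],
    [0,0,0,-466,-20,-158,0],
    [0,0,0,-466,-20,-158,0]
  ]
}}

```text
clock: 24.6
tool_pos: [0.42, 0.1784, 0.1747]
tool_rot: [-1.212, 1.211, -1.208]
wrist_force: [0.6, -0.6, 0.3]
width: 0.995
```

Emit:
{"fn": "apply_moves", "kwargs": {
  "moves": [
    [0,-0.14,0,0,0,0,0],
    [0,-0.28,0,0,0,0,0],
    [0,-0.384,0,0,0,0,0],
    [0,-0.384,0,0,0,0,0],
    [0,-0.384,0,0,0,0,0],
    [0,-0.384,0,0,0,0,0]
  ]
}}

```text
clock: 25.2
tool_pos: [0.4221, 0.1764, 0.1756]
tool_rot: [-1.367, 0.925, -0.923]
wrist_force: [-0.8, -0.2, -0.2]
width: 1.005
```

```bash
python3 - <<'E'
from h import *
st()
p,d,P=shot("wrist");cv2.imwrite(f"pics/wrist18.png",p[...,::-1]); W=cloud(d,P); trays(p,W)
for lo,hi in ((.005,.014),(.033,.043)): print(lo,layer(W,(.423,.1625),lo,hi,.06))
print(layer(W,(.658,.136),.033,.045,.03))
E
```

```text
t 25.2 pos [422.0669 176.435  175.5652] w 1.0050033311445667 F [-0.8323 -0.1643 -0.2036]
[[ 0.3724 -0.0014  0.9281]
 [-0.9281 -0.0003  0.3724]
 [-0.0002 -1.     -0.0014]]
[458  59 182 198] [638.9, 285.2, 111.5, 202.0] yaw -2.6 place 589.0 287.4
[362 198 222 121] [609.1, 139.5, 108.1, 201.6] yaw -4.7 place 559.3 143.6
[592 300  47  59] [782.3, 153.1, 69.3, 13.2] yaw 80.8 place 774.3 103.8
[377 334  55  47] [581.3, 32.8, 58.9, 44.7] yaw 84.8 place 576.8 -17.0
0.005 (3975, 'circ', 422.9, 163.4, 49.5, 'rect', [423.0, 162.2, 72.2, 72.4, 39.5], 'z', np.float64(9.0))
0.033 (1376, 'circ', 423.1, 162.1, 21.2, 'rect', [422.9, 162.4, 41.8, 41.5, 87.5], 'z', np.float64(37.9))
(576, 'circ', 661.9, 137.0, 20.9, 'rect', [656.5, 144.4, 41.8, 19.9, 36.2], 'z', np.float64(39.8))
```

View pics/wrist18.png

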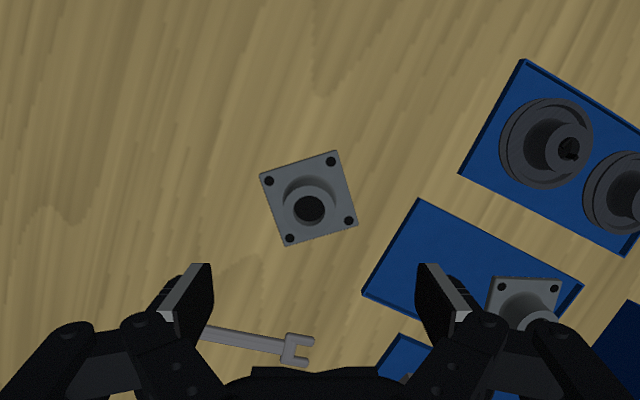

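Emit:
{"fn": "apply_moves", "kwargs": {
  "moves": [
    [0,0,0,13.5,50,-4.4,0],
    [0,0,0,13.5,95,-4.4,0],
    [0,0,0,13.5,130,-4.4,30],
    [0,0,0,13.5,142,-4.4,60],
    [0,0,0,13.5,146.5,-4.4,90],
    [0,0,0,13.5,146.5,-4.4,110],
    [0,0,0,13.5,146.5,-4.4,110],
    [0,0,0,13.5,146.5,-4.4,255],
    [0,0,0,13.5,146.5,-4.4,255],
    [0,0,0,13.5,146.5,-4.4,255]
  ],
  "grip_force": 70
}}

```text
clock: 26.25
tool_pos: [0.4248, 0.1628, 0.032]
tool_rot: [-1.365, 0.92, -0.923]
wrist_force: [-4.2, -0.7, 9.0]
width: 0.469
```

Emit:
{"fn": "apply_moves", "kwargs": {
  "moves": [
    [0,0,0,0,0,0,255],
    [0,0,0,0,-3,0,255],
    [0,0,0,0,-10,0,255],
    [0,0,0,0,-30,0,255],
    [0,0,0,0,-70,0,255],
    [0,0,0,0,-90,0,255],
    [0,0,0,0,-90,0,255]
  ]
}}

```text
clock: 26.95
tool_pos: [0.4262, 0.1631, 0.1236]
tool_rot: [-1.361, 0.916, -0.926]
wrist_force: [1.0, 0.6, -3.7]
width: 0.467
```

```bash
python3 - <<'E'
from h import *
st()
p,d,P=shot("side")
cv2.imwrite("pics/side19.png",cv2.resize(p[190:340,230:390],None,fx=4,fy=4)[...,::-1])
print(rowto((423,162.3,118,22),(561,143.5,118,-22)))
E
```

```text
t 26.95 pos [426.2399 163.1328 123.6176] w 0.4667369657411181 F [ 1.0474  0.6124 -3.7333]
[[ 0.3748  0.0077  0.9271]
 [-0.9271  0.0015  0.3748]
 [ 0.0014 -1.      0.0077]]
[  0.      0.768   0.     69.127   0.    120.909]
```

View pics/side19.png

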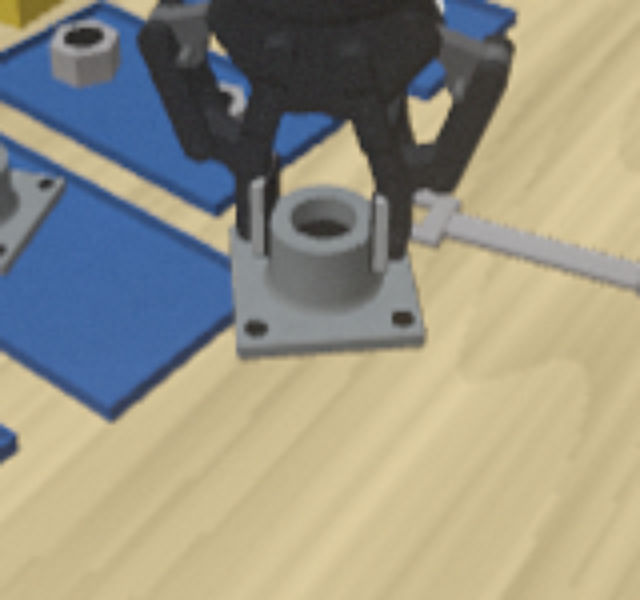

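Emit:
{"fn": "apply_moves", "kwargs": {
  "moves": [
    [0,0.13,0,0,0,20,255],
    [0,0.26,0,20,0,50,255],
    [0,0.39,0,40,0,80,255],
    [0,0.52,0,60,0,105,255],
    [0,0.65,0,69,0,120,255],
    [0,0.768,0,69,0,120,255],
    [0,0.768,0,69,0,120,255],
    [0,0.768,0,69,0,120,255],
    [0,0.768,0,69,0,120,255]
  ]
}}

```text
clock: 27.9
tool_pos: [0.5595, 0.1436, 0.1186]
tool_rot: [-1.006, 1.486, -1.484]
wrist_force: [-0.4, -1.1, -2.7]
width: 0.462
```

```bash
python3 - <<'E'
from h import *
st()
p,d,P=shot("wrist");cv2.imwrite(f"pics/wrist20.png",p[...,::-1]); W=cloud(d,P); trays(p,W)
print(layer(W,(.66,.136),.033,.045,.03))
E
```

```text
t 27.9 pos [559.4762 143.558  118.6385] w 0.4621294430927712 F [-0.4349 -1.1263 -2.7293]
[[-0.3722 -0.0019  0.9282]
 [-0.9282 -0.0002 -0.3722]
 [ 0.0009 -1.     -0.0017]]
[194   0 310  96] [621.9, 234.0, 60.8, 197.2] yaw -21.4 place 575.4 252.2
[592  26  44 226] [780.5, 101.9, 170.2, 14.7] yaw 84.3 place 775.6 52.2
[222  69 305 186] [609.2, 138.6, 109.0, 200.3] yaw -4.6 place 559.4 142.6
[402 225 203 130] [676.6, -1.4, 109.4, 162.6] yaw -5.7 place 626.8 3.5
(2637, 'circ', 664.2, 134.7, 21.8, 'rect', [663.4, 134.6, 41.9, 42.1, 70.1], 'z', np.float64(39.8))
```

View pics/wrist20.png

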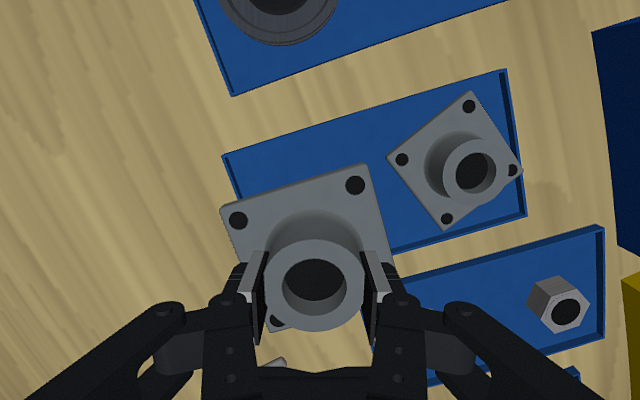

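Emit:
{"fn": "apply_moves", "kwargs": {
  "moves": [
    [0,0,0,0,35,1.7,255],
    [0,0,0,0,60,1.7,255],
    [0,0,0,0,75,1.7,255],
    [0,0,0,0,81,1.7,255],
    [0,0,0,0,83,1.7,255],
    [0,0,0,0,83,1.7,255],
    [0,0,0,0,83,1.7,255]
  ]
}}

```text
clock: 28.65
tool_pos: [0.5633, 0.143, 0.0382]
tool_rot: [-1.0, 1.484, -1.487]
wrist_force: [0.6, -0.0, -3.7]
width: 0.467
```

```bash
python3 - <<'E'
from h import *
st()
p,d,P=shot("side")
cv2.imwrite("pics/side21.png",cv2.resize(p[190:310,170:330],None,fx=5,fy=5)[...,::-1])
p,d,P=shot("wrist");cv2.imwrite(f"pics/wrist21.png",p[...,::-1]); W=cloud(d,P)
m=(abs(W[...,0]-.561)<.05)&(abs(W[...,1]-.16)<.035)&(W[...,2]>.006)&(W[...,2]<.03)
print(np.percentile(W[m][:,2],[10,30,50,70,90]),layer(W,(.561,.143),.035,.055,.03))
E
```

```text
t 28.65 pos [563.3011 142.9869  38.1788] w 0.4673429603258612 F [ 0.6289 -0.0241 -3.6724]
[[-0.3745  0.0025  0.9272]
 [-0.9272  0.0002 -0.3745]
 [-0.0011 -1.      0.0022]]
[0.0104 0.0143 0.0148 0.0153 0.0175] (7556, 'circ', 562.7, 148.4, 28.8, 'rect', [564.8, 143.8, 51.5, 43.4, 8.5], 'z', np.float64(43.6))
```

View pics/side21.png

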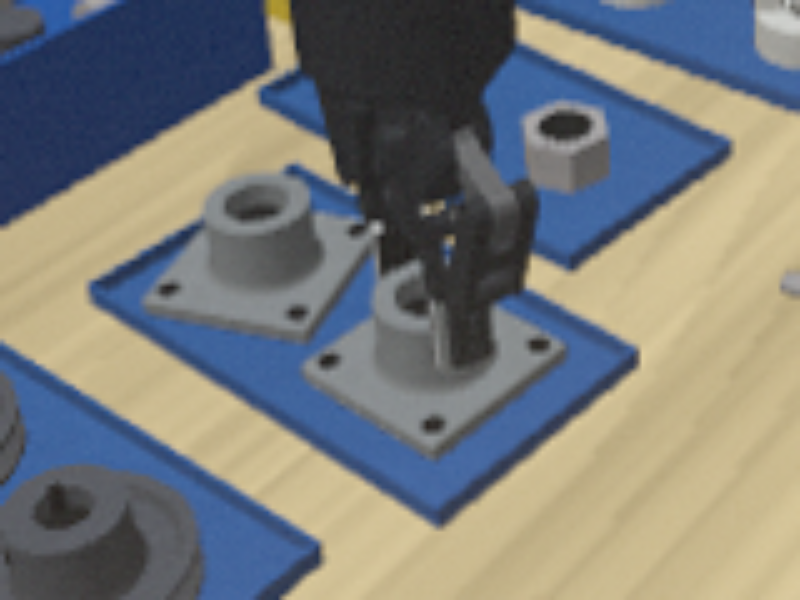

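Emit:
{"fn": "apply_moves", "kwargs": {
  "moves": [
    [0,0,0,0.7,1.5,-1.8,255],
    [0,0,0,0.7,2.5,-1.8,255],
    [0,0,0,0.7,3.2,-1.8,255],
    [0,0,0,0.7,3.7,-1.8,255],
    [0,0,0,0.7,3.7,-1.8,255]
  ]
}}

```text
clock: 29.25
tool_pos: [0.5601, 0.1429, 0.0341]
tool_rot: [-1.003, 1.486, -1.486]
wrist_force: [-6.5, -0.4, 6.5]
width: 0.464
```

Contact. Release and lift.

Emit:
{"fn": "apply_moves", "kwargs": {
  "moves": [
    [0,0,0,0,0,0,115],
    [0,0,0,0,0,0,100],
    [0,0,0,0,0,0,80],
    [0,0,0,0,0,0,60],
    [0,0,0,0,-15,0,60],
    [0,0,0,0,-50,0,50],
    [0,0,0,0,-100,0,20],
    [0,0,0,0,-140,0,0],
    [0,0,0,0,-140,0,0],
    [0,0,0,0,-140,0,0]
  ]
}}

```text
clock: 30.25
tool_pos: [0.5614, 0.143, 0.1756]
tool_rot: [-0.998, 1.483, -1.487]
wrist_force: [0.5, -0.2, -0.6]
width: 0.999
```

```bash
python3 - <<'E'
from h import *
st()
p,d,P=shot("wrist");cv2.imwrite(f"pics/wrist22.png",p[...,::-1]); W=cloud(d,P); trays(p,W)
print(layer(W,(.66,.136),.033,.045,.03),layer(W,(.561,.143),.035,.045,.03),layer(W,(.561,.143),.009,.016,.055))
p,d,P=shot("side");cv2.imwrite(f"pics/side22.png",p[...,::-1])
E
```

```text
t 30.25 pos [561.3658 143.0062 175.6078] w 0.9990903711816718 F [ 0.4527 -0.177  -0.5511]
[[-0.3746  0.0043  0.9272]
 [-0.9272  0.0005 -0.3746]
 [-0.0021 -1.      0.0038]]
[206   0 273  98] [637.7, 269.0, 80.5, 201.5] yaw -2.7 place 587.7 271.4
[539  40  43 187] [780.9, 101.8, 169.9, 4.0] yaw 87.9 place 779.1 51.8
[236  75 252 182] [609.4, 137.1, 111.9, 200.3] yaw -4.5 place 559.5 141.0
[620  75  20  58] [855.6, 106.1, 53.4, 20.9] yaw 83.2 place 849.7 56.4
[346 204 215 150] [657.7, 0.2, 109.8, 200.1] yaw -5.2 place 607.9 4.7
(1627, 'circ', 663.8, 134.7, 21.5, 'rect', [663.3, 134.5, 41.5, 42.1, 47.8], 'z', np.float64(39.8)) (1431, 'circ', 561.1, 143.4, 21.3, 'rect', [561.1, 143.4, 42.0, 41.5, 49.2], 'z', np.float64(39.8)) (4410, 'circ', 561.1, 143.0, 54.9, 'rect', [552.9, 143.7, 107.6, 88.3, 85.5], 'z', np.float64(10.8))
```

View pics/wrist22.png

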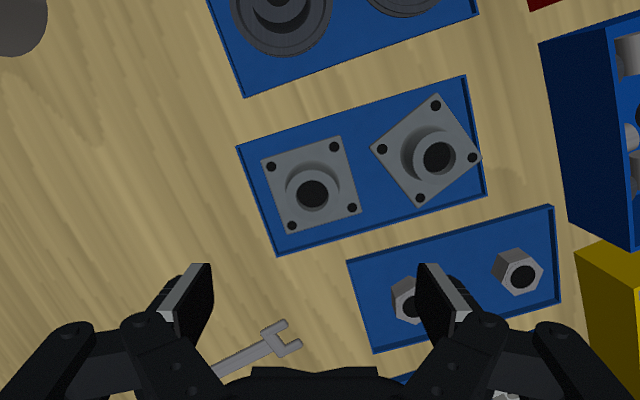

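View pics/side22.png

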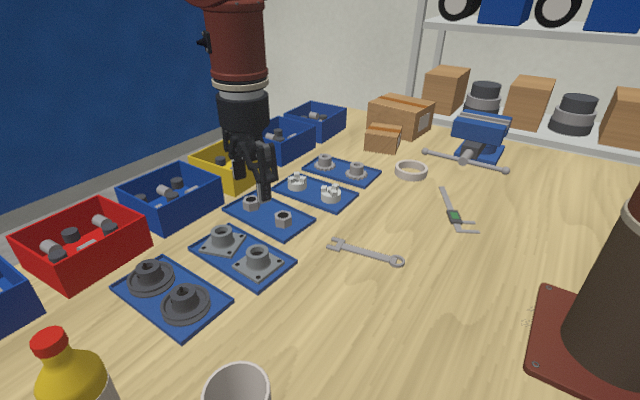

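```bash
python3 - <<'E'
from rig import ctrl
print(ctrl.finish_job())
E
```

```text
the job is handed in; nothing more can be done
None
```

All five parts are in the trays that hold their kind, in the near half, and the job is handed in. They came off top first: nut, coupling, pulley, then sprocket and flange. Each was lowered until light floor contact (about 5–8 N at the wrist) and let go, with nothing dropped. The run took about 30 s of the 114 s, and the arm stood clear above the trays at hand-in.

My last checks measured parts with the wrist camera, against each tray's outline and, where seen, its fixed part:

| Part | Result after release |
|---|---|
| Nut | Flat, about 1 mm from the place point |
| Pulley | Flat, 2–4 mm off, depending on the reference |
| Sprocket | Flat, 2.5–5 mm off, depending on the reference |
| Flange | Flat, 2–3 mm off, turned square to the tray |
| Coupling | Lowered within about 1 mm (arm reading); standing in the near half in the last picture, not measured accurately there |

- **Disagreement:** the tray outlines and the fixed parts gave place points 2–5 mm apart along x for the pulley, sprocket and flange trays. I aimed in between for those three and did not adjust anything afterwards.
- **Flange grasp:** the arm stood about 4 mm above its commanded height as the gripper closed. The fingertips probably rested lightly on the flange plate (about 9 N at the wrist).

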